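# Put the balance's test weights back in their block by size

## Task

The balance check is finished: put the four steel test weights away in their wooden block, in order of size, so that the largest stands in the widest well and so on down to the smallest in the narrowest. Set each one down gently, without dropping it, so that it stands upright on the floor of its own well, and leave the glass beaker and the brown vial standing where they are.

Things in the scene. Friction and masses are not known exactly. Their poses are not given: they have to be found in the camera images.
- weight_500: The largest of four polished steel test weights (about 500 g): an upright cylinder 38 mm across and 44 mm high, a short thinner neck, and on top a round knob 25 mm across and 18 mm high; 68 mm high in all. Origin at the centre of its foot, z up; it is round, so its yaw means nothing.
- weight_200: The second largest of four polished steel test weights (about 200 g): an upright cylinder 28 mm across and 32 mm high, a short thinner neck, and on top a round knob 19 mm across and 13 mm high; 50 mm high in all. Origin at the centre of its foot, z up; it is round, so its yaw means nothing.
- weight_100: The third largest of four polished steel test weights (about 100 g): an upright cylinder 22 mm across and 26 mm high, a short thinner neck, and on top a round knob 15 mm across and 10 mm high; 40 mm high in all. Origin at the centre of its foot, z up; it is round, so its yaw means nothing.
- weight_50: The smallest of four polished steel test weights (about 50 g): an upright cylinder 18 mm across and 19 mm high, a short thinner neck, and on top a round knob 12 mm across and 8 mm high; 31 mm high in all. Origin at the centre of its foot, z up; it is round, so its yaw means nothing.
- well_500: The widest of four round blue wells with brass rims in one row in a fixed wooden block (100 x 280 mm, top 22 mm above the bench, turned any way). For the 38 mm weight: 48 mm across at its flat floor, widening to 58 mm at the mouth, 10 mm deep. Origin at the centre of its floor, z up, y along the row to the wider end.
- well_200: The second widest of four round blue wells with brass rims in one row in a fixed wooden block (100 x 280 mm, top 22 mm above the bench, turned any way). For the 28 mm weight: 38 mm across at its flat floor, widening to 48 mm at the mouth, 10 mm deep. Origin at the centre of its floor, z up, y along the row to the wider end.
- well_100: The third widest of four round blue wells with brass rims in one row in a fixed wooden block (100 x 280 mm, top 22 mm above the bench, turned any way). For the 22 mm weight: 32 mm across at its flat floor, widening to 42 mm at the mouth, 10 mm deep. Origin at the centre of its floor, z up, y along the row to the wider end.
- well_50: The narrowest of four round blue wells with brass rims in one row in a fixed wooden block (100 x 280 mm, top 22 mm above the bench, turned any way). For the 18 mm weight: 28 mm across at its flat floor, widening to 38 mm at the mouth, 10 mm deep. Origin at the centre of its floor, z up, y along the row to the wider end.
- beaker: Empty clear glass beaker, 52 mm across, 68 mm high, standing among the weights; a bystander. Origin at the centre of its foot.
- vial: Brown glass screw vial with a black cap, 28 mm across, 62 mm high, standing near the weights; a bystander. Origin at the centre of its foot.

How it is judged:
By the outcome, as a careful person would: the job done as asked, in the order asked, and still so for the second after the job is handed in, with the robot touching nothing.
It also fails if it takes over 96 s, if anything falls off the work surface, if the arm or the gripper's body presses on something with over 40 N, if the wrist force passes 120 N, or if a joint passes its speed limit or range.

## Robot

A 6-joint arm with a two-finger parallel gripper is mounted at the origin on a cart in front of the work surface, level with it; the furniture and walls round the work are solid. World frame = base frame: x ahead of the robot, y to its left, z up, the work surface at z = 0. Lengths are in m, angles in rad, forces in N, time in s.
With the tool pointing down it reaches from about 0.35 to 0.975 m from the base axis. Payload 4.9 kg.
Tool frame: the origin (TCP) lies midway between the tips of the shut fingers; the grasp point (between the pads) lies manip.tcp_to_grasp behind it (manip.tcp_to_grasp is the distance from the TCP to the grasp point, in m); z points along the fingers, y is the line along which they close (so a half turn about z gives the same grasp; the last joint's range is limited). The gripper opens to 85 mm and grips with 20 to 120 N. Pads are 22 mm wide; open, the fingers measure 114 mm over their backs; the gripper's body (76 mm by 85 mm) begins 54 mm behind the grasp point. The pads swing forward as they close: fully open they stand 13 mm farther back than shut.
Start: joints at [-1.267, 0.053, 1.613, -0, 1.476, -0.119], TCP at [0.256, -0.57, 0.231] pointing down, gripper open.
Joint ranges: [-3.01, 3.01], [-1.01, 2.22], [0.06, 2.58], [-1.02, 4.17], [0.09, 2.62], [-3.14, 3.14]. Speed limits (rad/s): [2.57, 2.57, 3.14, 3.14, 3.14, 3.14].

## Interface

Orientations are given as a unit quaternion [w, x, y, z].
In Python, from plant import manip, grab_frame, calibration, job_done gives the robot as it stands.
- The arm moves only by the tool send_rows, never from a script. Its argument "rows" is a list of rows, each an object of numbers: "x", "y", "z": the shift along the tool's x, y, z normalised to -1 to 1, where 1 is 15 cm; "wx", "wy", "wz": the turn, a rotation vector about the tool's x, y, z normalised to -1 to 1, where 1 is pi/4 rad; "hand": the opening, from -1 (shut) to 1 (fully open). In form: [{"x": .., "y": .., "z": .., "wx": .., "wy": .., "wz": .., "hand": ..}, ...]. A call has exactly 10 rows; each row shifts and turns the commanded pose from where the row before left it, along the tool's axes as they then stand; what a row does not reach is not made up. A row lasts 1/12 s, in which the tool goes at most 41.7 mm and 7.16 degrees, less where a joint would pass 70% of its speed; a pose out of reach is approached as far as the arm can. A call with a number of a shift or a turn outside -1 to 1 is refused whole. A call with a gripper value outside its range is refused whole. The fingers move at their own pace and stop on an object; the grip force is fixed at half the most. Time passes only in rows, so rows that do not move let the fingers close, or fill a call up. It gives the time, the measured TCP pose, the force, the opening and the grip force at its end, in the units of the state.
- manip.state(): the state, without advancing time (a new reading comes with each control period).
- grab_frame(name): name is "scene" or "top"; returns the picture (480x640x3 uint8, blue, green, red); there is no depth.
- calibration(name): a dict with "camera_matrix" (3x3 intrinsics, pixels), "R" (3x3) and "t" (3): a world point X has camera coordinates R X + t. Camera axes: x right, y down, z forward; pixel columns grow to the right and rows downward; lengths in m; the calibration is good to about 2 mm. A picture is of the moment at which its call begins. calibration takes no time and is no camera call.
- job_done(): hands the job in; it is judged then, once.
The state is a dict: "time": time; "joint_pos": joint angles; "joint_vel": joint speeds; "joint_efforts": joint torques, N m; "tool_pos": TCP position; "tool_rot": TCP orientation; "contact_force": force on the tool from outside, world axes, zero at the start; "ft_torque": the same for the moment, N m; "gripper_width": opening from 0.0 (shut) to 1.0 (fully open); "grasp_force": force on a finger pad.
Only numpy, scipy, OpenCV 4.12 (cv2) and the standard library are available. Lean on these libraries where they do the work, as an engineer would, in place of code of your own. Each camera call takes 0.05 s, during which the arm holds its last target. There are 200 camera calls.

## Working session

There is one attempt and no reset: what is moved stays moved. The work goes in short steps, Python scripts to look and compute and a tool call to move; the robot and the scene stay as the last step left them, time stands still between calls to the robot, and variables do not carry over. Pictures are saved under pics/ and viewed, at most 14 in all, crops included, and the job is handed in when it is done.

Besides the shell and the picture viewer there is one more tool, called after ">>>" as name(argument=value, ...), one argument or row to a line, values as JSON. send_rows: Moves the arm, as the interface text tells. Scaled input: -1 to 1 covers 15 cm each way for a shift and pi/4 rad each way for a turn. Its arguments: {"type":"object","properties":{"rows":{"type":"array","items":{"type":"object","properties":{"x":{"type":"number","minimum":-1,"maximum":1},"y":{"type":"number","minimum":-1,"maximum":1},"z":{"type":"number","minimum":-1,"maximum":1},"wx":{"type":"number","minimum":-1,"maximum":1},"wy":{"type":"number","minimum":-1,"maximum":1},"wz":{"type":"number","minimum":-1,"maximum":1},"hand":{"type":"number"}}}}},"required":["rows"]}

```bash
ls; mkdir -p pics
python3 - <<'E'
from plant import manip, grab_frame, calibration
import cv2
for n in("scene","top"):
    cv2.imwrite(f"pics/{n}0.png",grab_frame(n)); c=calibration(n); print(n,c)
print(manip.state(), manip.tcp_to_grasp)
E
```

```text
pics
scene {'camera_matrix': array([[587.55929909,   0.        , 322.33076086],
       [  0.        , 587.55929909, 225.27307124],
       [  0.        ,   0.        ,   1.        ]]), 'R': array([[-0.86661396, -0.49864478, -0.01826539],
       [-0.35376932,  0.6398205 , -0.68225874],
       [ 0.35189133, -0.58479322, -0.7308826 ]]), 't': array([0.46801732, 0.19589605, 0.93686764])}
top {'camera_matrix': array([[434.22108837,   0.        , 318.88568914],
       [  0.        , 434.22108837, 238.87960151],
       [  0.        ,   0.        ,   1.        ]]), 'R': array([[ 0.01454217, -0.99989275, -0.00173662],
       [-0.99444242, -0.01428174, -0.10430875],
       [ 0.10427276,  0.00324385, -0.99454345]]), 't': array([0.0279871 , 0.52960799, 1.01503607])}
{'time': 0.1, 'joint_pos': array([-1.26698027e+00,  5.32960663e-02,  1.61415286e+00, -1.52102905e-05,
        1.47599890e+00, -1.19002233e-01]), 'joint_vel': array([ 0.0012959 , -0.00063852, -0.0030448 , -0.00105881,  0.00222713,
       -0.00020735]), 'joint_efforts': array([-1.97199292e-04, -3.94901776e+01, -3.71363425e+01, -1.02983638e-04,
        3.90097004e-03,  3.86482066e-05]), 'tool_pos': array([ 0.25628351, -0.56942215,  0.23018501]), 'tool_rot': array([-9.22928837e-04,  9.77735620e-01,  2.09838502e-01, -9.31313530e-05]), 'contact_force': array([-0.70579123, -0.28417217, -0.42521086]), 'ft_torque': array([ 0.00553321, -0.05188819, -0.04147367]), 'grasp_force': 0.0, 'gripper_width': 1.0011455879423554} 0.0187
```

View pics/scene0.png

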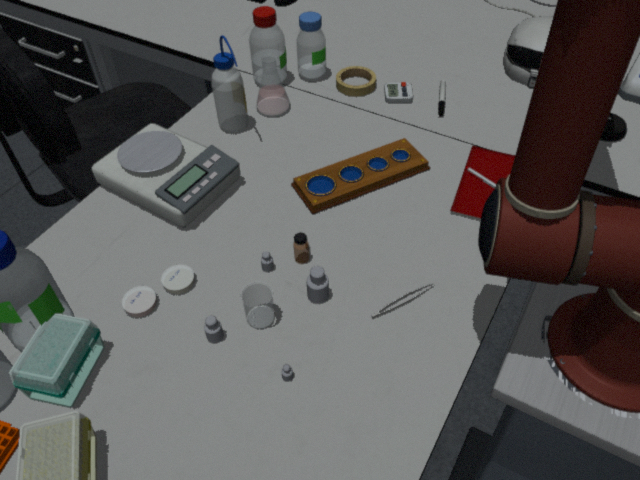

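View pics/top0.png

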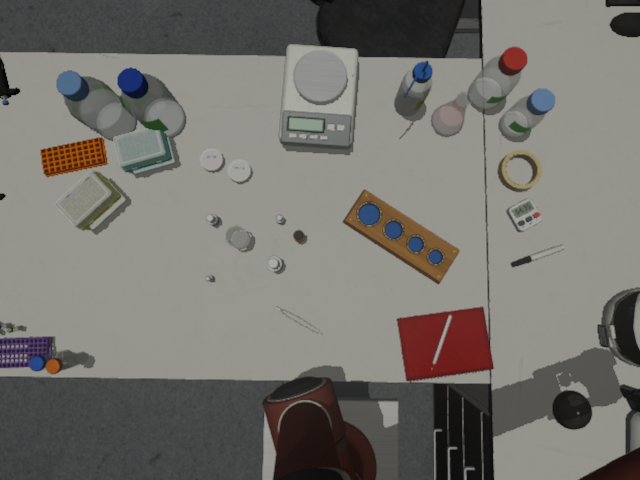

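The scene view shows the 500 g weight at about (318,284), the 200 at (213,329), the 100 at (267,261) and the 50 at (287,372). The beaker is at (258,307), the vial at (301,247) and the wells run from (321,185) to (401,156). The top view shows the same things at (276,264), (213,219), (280,219), (210,279), (240,238) and (299,236), with wells from (369,215) to (436,257). Next I'll enlarge both.

Run:
```python
import cv2
s=cv2.imread("pics/scene0.png");t=cv2.imread("pics/top0.png")
def crop(im,x,y,w,h,k,n):
    c=cv2.resize(im[y:y+h,x:x+w],None,fx=k,fy=k,interpolation=cv2.INTER_CUBIC)
    c=cv2.convertScaleAbs(c,alpha=1.3,beta=10)
    for i in range(0,w,10):
        cv2.line(c,(i*k,0),(i*k,8 if i%50 else 20),(0,0,255),1)
        if i%20==0: cv2.putText(c,str(x+i),(i*k,30),0,.4,(0,0,255),1)
    for j in range(0,h,10):
        cv2.line(c,(0,j*k),(8,j*k),(0,0,255),1); cv2.putText(c,str(y+j),(10,j*k+4),0,.4,(0,0,255),1)
    cv2.imwrite(n,c)
crop(s,190,240,150,145,5,"0"and"pics/s1.png") if 0 else crop(s,195,230,145,155,3 if 0 else 4-1+0 if 0 else 3,"pics/_.png") if 0 else None
crop(s,190,235,150,148,4,"pics/s1.png")
crop(t,200,205,110,85,7,"pics/t1.png")
def wells(im,x,y,w,h):
    r=im[y:y+h,x:x+w]; hsv=cv2.cvtColor(r,cv2.COLOR_BGR2HSV)
    m=cv2.inRange(hsv,(95,100,40),(130,255,255))
    for c in cv2.findContours(m,cv2.RETR_EXTERNAL,cv2.CHAIN_APPROX_NONE)[0]:
        if len(c)>15:
            e=cv2.fitEllipse(c);b=cv2.boundingRect(c);print((e[0][0]+x,e[0][1]+y),e[1:],(b[0]+x,b[1]+y,b[2],b[3]))
wells(s,290,135,145,80);wells(t,340,185,125,100)
```

```text
(320.4209842681885, 184.26667022705078) ((16.336532592773438, 25.718631744384766), 87.80586242675781) (308, 176, 26, 17)
(350.8282699584961, 172.99885940551758) ((12.39704704284668, 20.098453521728516), 91.14783477783203) (341, 167, 21, 13)
(377.4822082519531, 163.04014015197754) ((10.39616584777832, 17.135013580322266), 91.6765365600586) (369, 158, 18, 12)
(400.1583938598633, 154.49530029296875) ((8.713343620300293, 14.626811027526855), 94.46646881103516) (393, 150, 15, 10)
(435.3469467163086, 256.71131896972656) ((12.378861427307129, 12.75745677947998), 119.01173400878906) (429, 250, 14, 14)
(415.647705078125, 243.81980514526367) ((14.124889373779297, 14.284785270690918), 87.00912475585938) (408, 237, 16, 15)
(393.1617088317871, 229.5445327758789) ((16.283870697021484, 16.580787658691406), 87.56877899169922) (385, 221, 18, 18)
(368.86343002319336, 213.9356231689453) ((20.194332122802734, 20.536794662475586), 101.59634399414062) (359, 204, 21, 21)
```

View pics/s1.png

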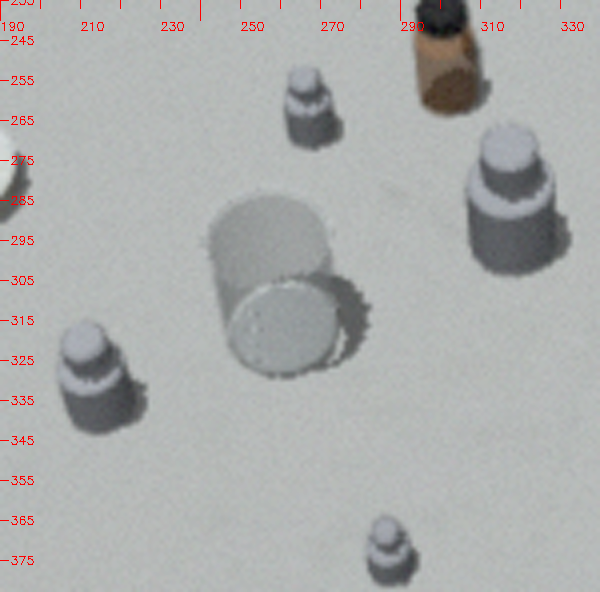

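View pics/t1.png

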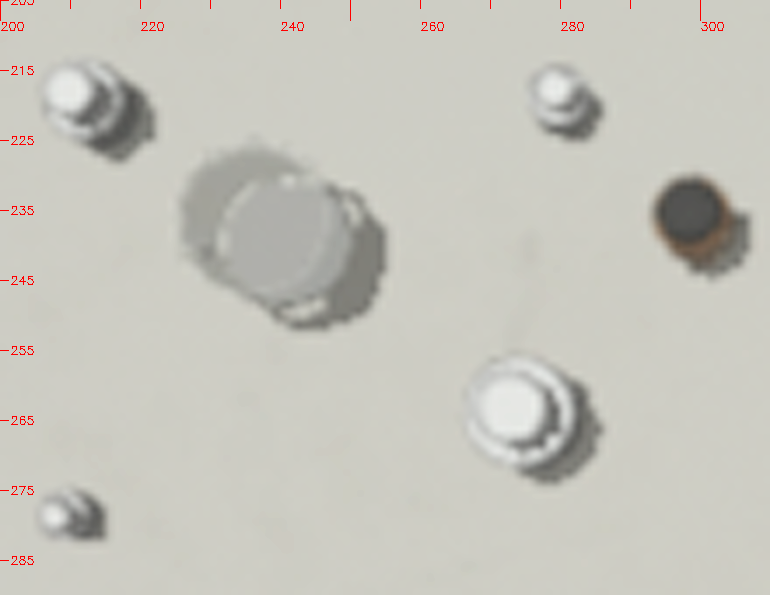

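The enlarged crops give these knob-top centres (scene, top):

| Weight | Scene | Top |
|---|---|---|
| 500 | (317.2,270.5) | (273.1,263.1) |
| 200 | (211.2,319.2) | (210,218) |
| 100 | (266.2,254.2) | (279.3,217.6) |
| 50 | (286.5,366.5) | (208.1,278.9) |

Now I'll triangulate them.

```bash
cat > geo.py <<'E'
import numpy as np, cv2
from plant import calibration
def P(n):
    c=calibration(n); return c["camera_matrix"]@np.c_[c["R"],c["t"]]
PS,PT=P("scene"),P("top")
def tri(a,b):
    X=cv2.triangulatePoints(PS,PT,np.array(a,float).reshape(2,1),np.array(b,float).reshape(2,1))[:,0]
    return X[:3]/X[3]
def onz(Pm,p,z):
    H=np.c_[Pm[:,0],Pm[:,1],Pm[:,2]*z+Pm[:,3]]; q=np.linalg.solve(H,[p[0],p[1],1]); return q[:2]/q[2]
E
python3 - <<'E'
from geo import *
np.set_printoptions(precision=4,suppress=True)
K={'500':((317.2,270.5),(273.1,263.1),.068),'200':((211.2,319.2),(210,218),.05),'100':((266.2,254.2),(279.3,217.6),.04),'50':((286.5,366.5),(208.1,278.9),.031)}
for k,(a,b,z) in K.items(): print(k,tri(a,b),'S',onz(PS,a,z),'T',onz(PT,b,z))
W={'500':((320.42,184.27),(368.86,213.94)),'200':((350.83,173),(393.16,229.54)),'100':((377.48,163.04),(415.65,243.82)),'50':((400.16,154.5),(435.35,256.71))}
for k,(a,b) in W.items(): print('w',k,tri(a,b),'S',onz(PS,(a[0]+.5,a[1]+.5),.017),'T',onz(PT,b,.017))
print('beaker foot',onz(PS,(260.8,317),0.002),onz(PT,(240.4,239),0.002))
print('vial',onz(PS,(302.2,257.5),0),onz(PT,(298.6,235),.062))
E
```

```text
500 [0.4678 0.14   0.0663] S [0.4671 0.1412] T [0.4675 0.1398]
200 [0.5731 0.2942 0.0475] S [0.5718 0.2953] T [0.5727 0.2935]
100 [0.5782 0.1312 0.0355] S [0.5757 0.1342] T [0.5775 0.1308]
50 [0.4303 0.298  0.0287] S [0.4299 0.2992] T [0.4296 0.297 ]
w 500 [ 0.5928 -0.0849  0.0208] S [ 0.5934 -0.0876] T [ 0.5932 -0.0854]
w 200 [ 0.5552 -0.1439  0.0209] S [ 0.5556 -0.1469] T [ 0.5557 -0.1445]
w 100 [ 0.5213 -0.1981  0.0206] S [ 0.5214 -0.201 ] T [ 0.5216 -0.1989]
w 50 [ 0.4911 -0.2449  0.0213] S [ 0.4915 -0.2486] T [ 0.491  -0.2462]
beaker foot [0.5277 0.2287] [0.5288 0.2289]
vial [0.5354 0.0822] [0.5339 0.0828]
```

Triangulated heights (66, 48, 36, 29 and about 21 mm) match the given sizes, and the two views agree within 3 mm. The closing line at the start clears the bystanders, so I'll keep that orientation throughout and grip each weight by its knob. A small helper will work out the shifts.

```bash
cat > go.py <<'E'
import sys, numpy as np
from plant import manip
from scipy.spatial.transform import Rotation as R
s=manip.state(); q=s["tool_rot"]; r=R.from_quat([q[1],q[2],q[3],q[0]])
g=np.array([float(v) for v in sys.argv[1:4]])
d=r.inv().apply(g-s["tool_pos"])/.15
want=R.from_quat([.97774,.20984,0,0]); w=(r.inv()*want).as_rotvec()/(np.pi/4)
n=int(np.ceil(np.linalg.norm(d)/.25))
print("t",round(s["time"],2),"pos",s["tool_pos"].round(4),"F",s["contact_force"].round(1),"w",round(s["gripper_width"],3),"g",s["grasp_force"])
print("total",d.round(3),"turn",w.round(3),"rows>=",n,"q",s["joint_pos"].round(2))
E
python3 go.py .4675 .1403 .15
```

```text
t 0.1 pos [ 0.2563 -0.5694  0.2302] F [-0.7 -0.3 -0.4] w 1.001 g 0.0
total [ 3.225 -3.736  0.542] turn [-0.002 -0.    -0.   ] rows>= 20 q [-1.27  0.05  1.61 -0.    1.48 -0.12]
```

>>> send_rows(
  rows=[
    {"x": 0.162, "y": -0.187, "z": 0.027, "hand": 0.4},
    {"x": 0.162, "y": -0.187, "z": 0.027, "hand": 0.4},
    {"x": 0.162, "y": -0.187, "z": 0.027, "hand": 0.4},
    {"x": 0.162, "y": -0.187, "z": 0.027, "hand": 0.4},
    {"x": 0.162, "y": -0.187, "z": 0.027, "hand": 0.4},
    {"x": 0.162, "y": -0.187, "z": 0.027, "hand": 0.4},
    {"x": 0.162, "y": -0.187, "z": 0.027, "hand": 0.4},
    {"x": 0.162, "y": -0.187, "z": 0.027, "hand": 0.4},
    {"x": 0.162, "y": -0.187, "z": 0.027, "hand": 0.4},
    {"x": 0.162, "y": -0.187, "z": 0.027, "hand": 0.4},
  ],
)

```text
invalid input at $.rows[0]: expected keys x, y, z, wx, wy, wz, hand
```

>>> send_rows(
  rows=[
    {"x": 0.162, "y": -0.187, "z": 0.027, "hand": 0.4},
    {"x": 0.162, "y": -0.187, "z": 0.027, "hand": 0.4},
    {"x": 0.162, "y": -0.187, "z": 0.027, "hand": 0.4},
    {"x": 0.162, "y": -0.187, "z": 0.027, "hand": 0.4},
    {"x": 0.162, "y": -0.187, "z": 0.027, "hand": 0.4},
    {"x": 0.162, "y": -0.187, "z": 0.027, "hand": 0.4},
    {"x": 0.162, "y": -0.187, "z": 0.027, "hand": 0.4},
    {"x": 0.162, "y": -0.187, "z": 0.027, "hand": 0.4},
    {"x": 0.162, "y": -0.187, "z": 0.027, "hand": 0.4},
    {"x": 0.162, "y": -0.187, "z": 0.027, "hand": 0.4},
  ],
)

```text
invalid input at $.rows[0]: expected keys x, y, z, wx, wy, wz, hand
```

```bash
python3 go.py .4675 .1403 .15
```

```text
t 0.1 pos [ 0.2563 -0.5694  0.2302] F [-0.7 -0.3 -0.4] w 1.001 g 0.0
total [ 3.225 -3.736  0.542] turn [-0.002 -0.    -0.   ] rows>= 20 q [-1.27  0.05  1.61 -0.    1.48 -0.12]
```

All keys are required.

>>> send_rows(
  rows=[
    {"x": 0.162, "y": -0.187, "z": 0.027, "wx": 0, "wy": 0, "wz": 0, "hand": 0.4},
    {"x": 0.162, "y": -0.187, "z": 0.027, "wx": 0, "wy": 0, "wz": 0, "hand": 0.4},
    {"x": 0.162, "y": -0.187, "z": 0.027, "wx": 0, "wy": 0, "wz": 0, "hand": 0.4},
    {"x": 0.162, "y": -0.187, "z": 0.027, "wx": 0, "wy": 0, "wz": 0, "hand": 0.4},
    {"x": 0.162, "y": -0.187, "z": 0.027, "wx": 0, "wy": 0, "wz": 0, "hand": 0.4},
    {"x": 0.162, "y": -0.187, "z": 0.027, "wx": 0, "wy": 0, "wz": 0, "hand": 0.4},
    {"x": 0.162, "y": -0.187, "z": 0.027, "wx": 0, "wy": 0, "wz": 0, "hand": 0.4},
    {"x": 0.162, "y": -0.187, "z": 0.027, "wx": 0, "wy": 0, "wz": 0, "hand": 0.4},
    {"x": 0.162, "y": -0.187, "z": 0.027, "wx": 0, "wy": 0, "wz": 0, "hand": 0.4},
    {"x": 0.162, "y": -0.187, "z": 0.027, "wx": 0, "wy": 0, "wz": 0, "hand": 0.4},
  ],
)

```text
time: 0.93
tool_pos: [0.3628, -0.2126, 0.1902]
tool_rot: [-0.0, 0.978, 0.21, -0.0]
contact_force: [0.6, -0.7, -0.1]
gripper_width: 0.703
grasp_force: 0.0
```

>>> send_rows(
  rows=[
    {"x": 0.162, "y": -0.187, "z": 0.027, "wx": 0, "wy": 0, "wz": 0, "hand": 0.4},
    {"x": 0.162, "y": -0.187, "z": 0.027, "wx": 0, "wy": 0, "wz": 0, "hand": 0.4},
    {"x": 0.162, "y": -0.187, "z": 0.027, "wx": 0, "wy": 0, "wz": 0, "hand": 0.4},
    {"x": 0.162, "y": -0.187, "z": 0.027, "wx": 0, "wy": 0, "wz": 0, "hand": 0.4},
    {"x": 0.162, "y": -0.187, "z": 0.027, "wx": 0, "wy": 0, "wz": 0, "hand": 0.4},
    {"x": 0.162, "y": -0.187, "z": 0.027, "wx": 0, "wy": 0, "wz": 0, "hand": 0.4},
    {"x": 0.162, "y": -0.187, "z": 0.027, "wx": 0, "wy": 0, "wz": 0, "hand": 0.4},
    {"x": 0.162, "y": -0.187, "z": 0.027, "wx": 0, "wy": 0, "wz": 0, "hand": 0.4},
    {"x": 0.162, "y": -0.187, "z": 0.027, "wx": 0, "wy": 0, "wz": 0, "hand": 0.4},
    {"x": 0.162, "y": -0.187, "z": 0.027, "wx": 0, "wy": 0, "wz": 0, "hand": 0.4},
  ],
)

```text
time: 1.77
tool_pos: [0.4692, 0.1431, 0.1497]
tool_rot: [0.0, 0.978, 0.21, -0.0]
contact_force: [1.1, -0.3, 0.9]
gripper_width: 0.703
grasp_force: 0.0
```

```bash
python3 go.py .4675 .1403 .15
```

```text
t 1.77 pos [0.4692 0.1431 0.1497] F [ 1.1 -0.3  0.9] w 0.703 g 0.0
total [-0.018  0.012 -0.002] turn [0.    0.    0.001] rows>= 1 q [ 0.14 -0.21  2.   -0.    1.35  1.29]
```

>>> send_rows(
  rows=[
    {"x": -0.018, "y": 0.012, "z": 0.1, "wx": 0, "wy": 0, "wz": 0, "hand": 0.4},
    {"x": 0, "y": 0, "z": 0.18, "wx": 0, "wy": 0, "wz": 0, "hand": 0.4},
    {"x": 0, "y": 0, "z": 0.18, "wx": 0, "wy": 0, "wz": 0, "hand": 0.4},
    {"x": 0, "y": 0, "z": 0.15, "wx": 0, "wy": 0, "wz": 0, "hand": 0.4},
    {"x": 0, "y": 0, "z": 0.08, "wx": 0, "wy": 0, "wz": 0, "hand": 0.4},
    {"x": 0, "y": 0, "z": 0, "wx": 0, "wy": 0, "wz": 0, "hand": -1},
    {"x": 0, "y": 0, "z": 0, "wx": 0, "wy": 0, "wz": 0, "hand": -1},
    {"x": 0, "y": 0, "z": 0, "wx": 0, "wy": 0, "wz": 0, "hand": -1},
    {"x": 0, "y": 0, "z": 0, "wx": 0, "wy": 0, "wz": 0, "hand": -1},
    {"x": 0, "y": 0, "z": 0, "wx": 0, "wy": 0, "wz": 0, "hand": -1},
  ],
)

```text
time: 2.6
tool_pos: [0.4689, 0.1386, 0.0485]
tool_rot: [-0.0, 0.978, 0.21, 0.001]
contact_force: [-1.0, 1.7, 1.9]
gripper_width: 0.269
grasp_force: 59.2
```

>>> send_rows(
  rows=[
    {"x": 0, "y": 0, "z": -0.05, "wx": 0, "wy": 0, "wz": 0, "hand": -1},
    {"x": 0, "y": 0, "z": -0.1, "wx": 0, "wy": 0, "wz": 0, "hand": -1},
    {"x": 0, "y": 0, "z": -0.15, "wx": 0, "wy": 0, "wz": 0, "hand": -1},
    {"x": 0, "y": 0, "z": -0.2, "wx": 0, "wy": 0, "wz": 0, "hand": -1},
    {"x": 0, "y": 0, "z": -0.2, "wx": 0, "wy": 0, "wz": 0, "hand": -1},
    {"x": 0, "y": 0, "z": -0.1, "wx": 0, "wy": 0, "wz": 0, "hand": -1},
    {"x": 0, "y": 0, "z": 0, "wx": 0, "wy": 0, "wz": 0, "hand": -1},
    {"x": 0, "y": 0, "z": 0, "wx": 0, "wy": 0, "wz": 0, "hand": -1},
    {"x": 0, "y": 0, "z": 0, "wx": 0, "wy": 0, "wz": 0, "hand": -1},
    {"x": 0, "y": 0, "z": 0, "wx": 0, "wy": 0, "wz": 0, "hand": -1},
  ],
)

```text
time: 3.43
tool_pos: [0.4661, 0.138, 0.1641]
tool_rot: [-0.0, 0.978, 0.21, -0.002]
contact_force: [-0.3, 0.5, -5.2]
gripper_width: 0.269
grasp_force: 59.3
```

```bash
python3 go.py .593 -.086 .17
python3 - <<'E'
from plant import grab_frame
import cv2,numpy as np
s=grab_frame("scene");cv2.imwrite("pics/sg.png",s);t=grab_frame("top");cv2.imwrite("pics/tg.png",t)
a=cv2.resize(s[170:330,240:400],None,fx=3,fy=3,interpolation=cv2.INTER_CUBIC)
cv2.imwrite("pics/sg1.png",a)
E
```

```text
t 3.43 pos [0.4661 0.138  0.1641] F [-0.3  0.5 -5.2] w 0.269 g 59.26468312740326
total [ 0.159  1.709 -0.042] turn [-0.002  0.006 -0.   ] rows>= 7 q [ 0.13 -0.23  2.   -0.    1.39  1.28]
```

View pics/sg1.png

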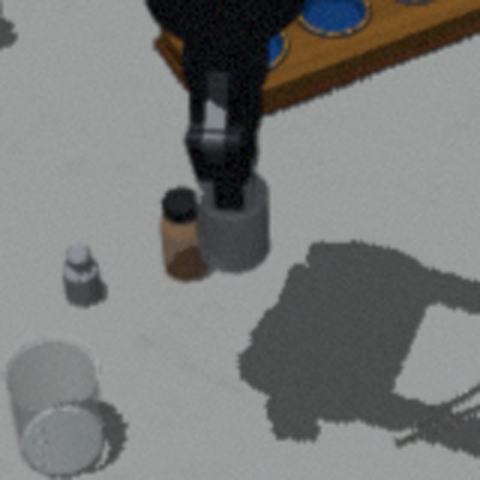

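The 500 g weight is held upright by its knob with 5 N on the wrist, and the vial and the 100 g weight still stand. I'll carry it to the widest well.

>>> send_rows(
  rows=[
    {"x": 0.01, "y": 0.1, "z": 0, "wx": 0, "wy": 0, "wz": 0, "hand": -1},
    {"x": 0.02, "y": 0.2, "z": 0, "wx": 0, "wy": 0, "wz": 0, "hand": -1},
    {"x": 0.023, "y": 0.25, "z": 0, "wx": 0, "wy": 0, "wz": 0, "hand": -1},
    {"x": 0.023, "y": 0.25, "z": 0, "wx": 0, "wy": 0, "wz": 0, "hand": -1},
    {"x": 0.023, "y": 0.25, "z": 0, "wx": 0, "wy": 0, "wz": 0, "hand": -1},
    {"x": 0.023, "y": 0.25, "z": 0, "wx": 0, "wy": 0, "wz": 0, "hand": -1},
    {"x": 0.02, "y": 0.25, "z": 0, "wx": 0, "wy": 0, "wz": 0, "hand": -1},
    {"x": 0.01, "y": 0.12, "z": 0, "wx": 0, "wy": 0, "wz": 0, "hand": -1},
    {"x": 0.007, "y": 0.039, "z": 0, "wx": 0, "wy": 0, "wz": 0, "hand": -1},
    {"x": 0, "y": 0, "z": 0, "wx": 0, "wy": 0, "wz": 0, "hand": -1},
  ],
)

```text
time: 4.37
tool_pos: [0.5947, -0.0869, 0.1654]
tool_rot: [-0.001, 0.978, 0.209, -0.001]
contact_force: [-0.6, 1.2, -5.7]
gripper_width: 0.264
grasp_force: 59.8
```

```bash
python3 go.py .593 -.086 .072
```

```text
t 4.37 pos [ 0.5947 -0.0869  0.1654] F [-0.6  1.2 -5.7] w 0.264 g 59.838908314704895
total [-0.007 -0.009  0.623] turn [-0.002  0.002 -0.003] rows>= 3 q [-0.27  0.05  1.73  0.    1.37  0.88]
```

>>> send_rows(
  rows=[
    {"x": -0.005, "y": -0.005, "z": 0.1, "wx": 0, "wy": 0, "wz": 0, "hand": -1},
    {"x": 0, "y": 0, "z": 0.15, "wx": 0, "wy": 0, "wz": 0, "hand": -1},
    {"x": 0, "y": 0, "z": 0.15, "wx": 0, "wy": 0, "wz": 0, "hand": -1},
    {"x": 0, "y": 0, "z": 0.12, "wx": 0, "wy": 0, "wz": 0, "hand": -1},
    {"x": 0, "y": 0, "z": 0.06, "wx": 0, "wy": 0, "wz": 0, "hand": -1},
    {"x": 0, "y": 0, "z": 0.04, "wx": 0, "wy": 0, "wz": 0, "hand": -1},
    {"x": 0, "y": 0, "z": 0, "wx": 0, "wy": 0, "wz": 0, "hand": -1},
    {"x": 0, "y": 0, "z": 0, "wx": 0, "wy": 0, "wz": 0, "hand": -1},
    {"x": 0, "y": 0, "z": 0, "wx": 0, "wy": 0, "wz": 0, "hand": -1},
    {"x": 0, "y": 0, "z": 0, "wx": 0, "wy": 0, "wz": 0, "hand": -1},
  ],
)

```text
time: 5.2
tool_pos: [0.5948, -0.0855, 0.0756]
tool_rot: [0.001, 0.978, 0.21, 0.001]
contact_force: [0.6, -0.4, -5.5]
gripper_width: 0.27
grasp_force: 59.9
```

```bash
python3 go.py .593 -.086 .0605;  python3 - <<'E'
from plant import grab_frame
import cv2,numpy as np
s=grab_frame("scene");t=grab_frame("top")
a=cv2.resize(s[120:240,270:430],None,fx=5,fy=5,interpolation=cv2.INTER_CUBIC)
cv2.imwrite("pics/p500.png",a)
E
```

```text
t 5.2 pos [ 0.5948 -0.0855  0.0756] F [ 0.6 -0.4 -5.5] w 0.27 g 59.86126184463501
total [-0.013 -0.002  0.1  ] turn [ 0.002 -0.003  0.   ] rows>= 1 q [-0.27  0.14  1.79  0.    1.21  0.88]
```

View pics/p500.png

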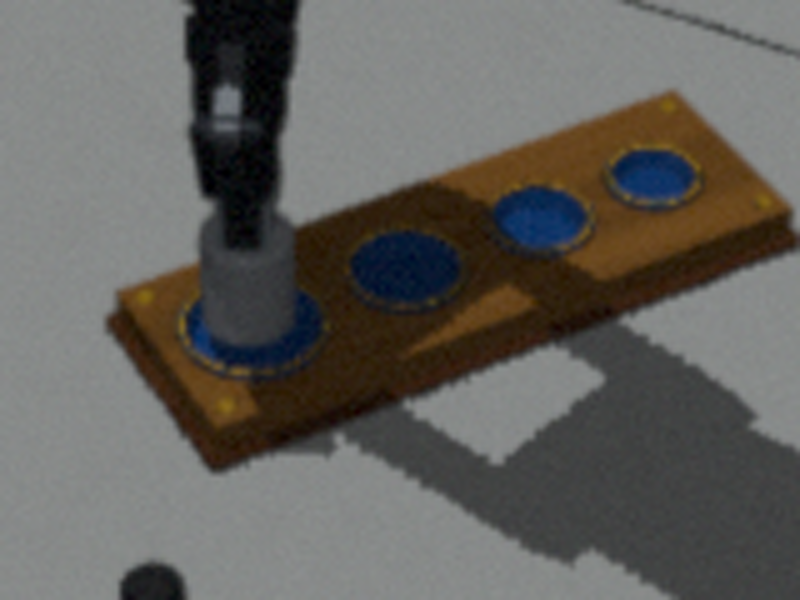

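Run:
```python
from geo import *
u=np.array([-.352,.585]);u/=np.linalg.norm(u)
print("toward cam",u)
print("rim",onz(PS,(320.6,185.4),.022))
print("foot",onz(PS,(319.8,189.4),.027)-.019*u)
print("scene orig 0",[onz(PS,(x+.5,y+.5),.022) for x,y in((320.42,184.27),(350.83,173),(377.48,163.04),(400.16,154.5))])
for p in ((.593,-.086,.027),): 
  q=PS@np.r_[p,1]; print(q[:2]/q[2])
```

```text
toward cam [-0.51557233  0.85684606]
rim [ 0.59023954 -0.08108078]
foot [ 0.5928804  -0.08202895]
scene orig 0 [array([ 0.59060009, -0.08298575]), array([ 0.55303023, -0.14197863]), array([ 0.51908697, -0.19569466]), array([ 0.48940582, -0.24299035])]
[320.58497979 181.64206613]
```

>>> send_rows(
  rows=[
    {"x": -0.012, "y": -0.01, "z": 0, "wx": 0, "wy": 0, "wz": 0, "hand": -1},
    {"x": 0, "y": 0, "z": 0.02, "wx": 0, "wy": 0, "wz": 0, "hand": -1},
    {"x": 0, "y": 0, "z": 0.02, "wx": 0, "wy": 0, "wz": 0, "hand": -1},
    {"x": 0, "y": 0, "z": 0.02, "wx": 0, "wy": 0, "wz": 0, "hand": -1},
    {"x": 0, "y": 0, "z": 0.01, "wx": 0, "wy": 0, "wz": 0, "hand": -1},
    {"x": 0, "y": 0, "z": 0.01, "wx": 0, "wy": 0, "wz": 0, "hand": -1},
    {"x": 0, "y": 0, "z": 0.005, "wx": 0, "wy": 0, "wz": 0, "hand": -1},
    {"x": 0, "y": 0, "z": 0, "wx": 0, "wy": 0, "wz": 0, "hand": -1},
    {"x": 0, "y": 0, "z": 0, "wx": 0, "wy": 0, "wz": 0, "hand": -1},
    {"x": 0, "y": 0, "z": 0, "wx": 0, "wy": 0, "wz": 0, "hand": -1},
  ],
)

```text
time: 6.13
tool_pos: [0.5916, -0.0847, 0.0612]
tool_rot: [0.0, 0.978, 0.21, 0.0]
contact_force: [0.1, -0.1, -4.9]
gripper_width: 0.268
grasp_force: 60.0
```

```bash
python3 go.py .5925 -.0849 .0605
```

```text
t 6.13 pos [ 0.5916 -0.0847  0.0612] F [ 0.1 -0.1 -4.9] w 0.268 g 59.980300068855286
total [0.005 0.004 0.004] turn [ 0. -0. -0.] rows>= 1 q [-0.27  0.15  1.81  0.    1.18  0.88]
```

>>> send_rows(
  rows=[
    {"x": 0, "y": 0, "z": 0.004, "wx": 0, "wy": 0, "wz": 0, "hand": -1},
    {"x": 0, "y": 0, "z": 0, "wx": 0, "wy": 0, "wz": 0, "hand": -1},
    {"x": 0, "y": 0, "z": 0.004, "wx": 0, "wy": 0, "wz": 0, "hand": -1},
    {"x": 0, "y": 0, "z": 0, "wx": 0, "wy": 0, "wz": 0, "hand": -1},
    {"x": 0, "y": 0, "z": 0.003, "wx": 0, "wy": 0, "wz": 0, "hand": -1},
    {"x": 0, "y": 0, "z": 0, "wx": 0, "wy": 0, "wz": 0, "hand": -1},
    {"x": 0, "y": 0, "z": 0, "wx": 0, "wy": 0, "wz": 0, "hand": -1},
    {"x": 0, "y": 0, "z": 0, "wx": 0, "wy": 0, "wz": 0, "hand": -1},
    {"x": 0, "y": 0, "z": 0, "wx": 0, "wy": 0, "wz": 0, "hand": -1},
    {"x": 0, "y": 0, "z": 0, "wx": 0, "wy": 0, "wz": 0, "hand": -1},
  ],
)

```text
time: 6.97
tool_pos: [0.592, -0.0846, 0.0606]
tool_rot: [0.0, 0.978, 0.21, 0.001]
contact_force: [-3.8, 2.6, 5.6]
gripper_width: 0.264
grasp_force: 60.9
```

>>> send_rows(
  rows=[
    {"x": 0, "y": 0, "z": -0.003, "wx": 0, "wy": 0, "wz": 0, "hand": -1},
    {"x": 0, "y": 0, "z": 0, "wx": 0, "wy": 0, "wz": 0, "hand": -0.3},
    {"x": 0, "y": 0, "z": 0, "wx": 0, "wy": 0, "wz": 0, "hand": -0.1},
    {"x": 0, "y": 0, "z": 0, "wx": 0, "wy": 0, "wz": 0, "hand": 0.1},
    {"x": 0, "y": 0, "z": 0, "wx": 0, "wy": 0, "wz": 0, "hand": 0.1},
    {"x": 0, "y": 0, "z": -0.05, "wx": 0, "wy": 0, "wz": 0, "hand": 0.1},
    {"x": 0, "y": 0, "z": -0.1, "wx": 0, "wy": 0, "wz": 0, "hand": 0.1},
    {"x": 0, "y": 0, "z": -0.2, "wx": 0, "wy": 0, "wz": 0, "hand": 0.1},
    {"x": 0, "y": 0, "z": -0.2, "wx": 0, "wy": 0, "wz": 0, "hand": 0.3},
    {"x": 0, "y": 0, "z": -0.2, "wx": 0, "wy": 0, "wz": 0, "hand": 0.3},
  ],
)

```text
time: 7.8
tool_pos: [0.5912, -0.0847, 0.1738]
tool_rot: [-0.0, 0.978, 0.21, -0.0]
contact_force: [1.2, -0.4, -0.2]
gripper_width: 0.652
grasp_force: 0.0
```

```bash
python3 go.py .5728 .2940 .145
```

```text
t 7.8 pos [ 0.5912 -0.0847  0.1738] F [ 1.2 -0.4 -0.2] w 0.652 g 0.0
total [ 0.924 -2.352  0.192] turn [-0.  0. -0.] rows>= 11 q [-0.27  0.03  1.73 -0.    1.38  0.88]
```

>>> send_rows(
  rows=[
    {"x": 0.093, "y": -0.235, "z": 0, "wx": 0, "wy": 0, "wz": 0, "hand": 0.3},
    {"x": 0.093, "y": -0.235, "z": 0, "wx": 0, "wy": 0, "wz": 0, "hand": 0.3},
    {"x": 0.093, "y": -0.235, "z": 0.024, "wx": 0, "wy": 0, "wz": 0, "hand": 0.3},
    {"x": 0.093, "y": -0.235, "z": 0.024, "wx": 0, "wy": 0, "wz": 0, "hand": 0.3},
    {"x": 0.093, "y": -0.235, "z": 0.024, "wx": 0, "wy": 0, "wz": 0, "hand": 0.3},
    {"x": 0.093, "y": -0.235, "z": 0.024, "wx": 0, "wy": 0, "wz": 0, "hand": 0.3},
    {"x": 0.093, "y": -0.235, "z": 0.024, "wx": 0, "wy": 0, "wz": 0, "hand": 0.3},
    {"x": 0.093, "y": -0.235, "z": 0.024, "wx": 0, "wy": 0, "wz": 0, "hand": 0.3},
    {"x": 0.093, "y": -0.235, "z": 0.024, "wx": 0, "wy": 0, "wz": 0, "hand": 0.3},
    {"x": 0.088, "y": -0.235, "z": 0.024, "wx": 0, "wy": 0, "wz": 0, "hand": 0.3},
  ],
)

```text
time: 8.63
tool_pos: [0.5732, 0.2957, 0.1442]
tool_rot: [-0.0, 0.978, 0.21, 0.001]
contact_force: [0.7, 0.3, 0.2]
gripper_width: 0.651
grasp_force: 0.0
```

```bash
python3 go.py .5728 .2940 .033
python3 - <<'E'
from plant import grab_frame
import cv2
s=grab_frame("scene")
cv2.imwrite("pics/p500b.png",cv2.resize(s[120:360,190:430],None,fx=2.5,fy=2.5,interpolation=cv2.INTER_CUBIC))
E
```

```text
t 8.63 pos [0.5732 0.2957 0.1442] F [0.7 0.3 0.2] w 0.651 g 0.0
total [-0.008  0.009  0.741] turn [ 0.    -0.002  0.   ] rows>= 3 q [ 0.36  0.16  1.64 -0.    1.33  1.51]
```

View pics/p500b.png

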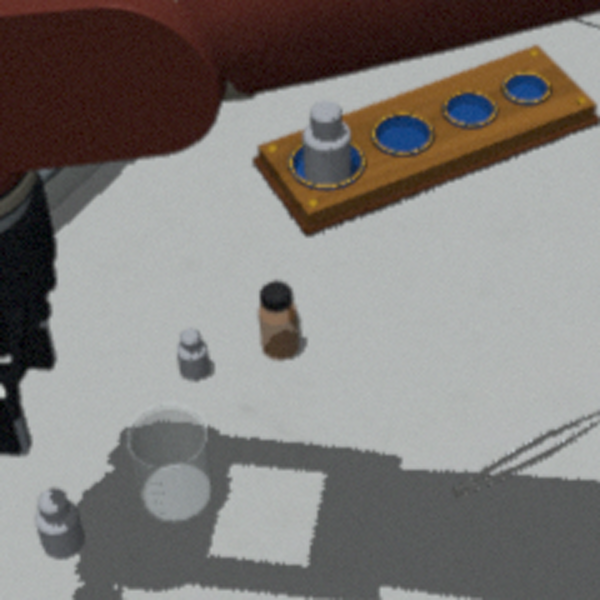

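The 500 g weight stands upright and centred in the widest well (crop (327,150)), and everything else is undisturbed. Next is the 200 g weight.

>>> send_rows(
  rows=[
    {"x": -0.006, "y": 0.006, "z": 0.1, "wx": 0, "wy": 0, "wz": 0, "hand": 0.3},
    {"x": 0, "y": 0, "z": 0.2, "wx": 0, "wy": 0, "wz": 0, "hand": 0.3},
    {"x": 0, "y": 0, "z": 0.2, "wx": 0, "wy": 0, "wz": 0, "hand": 0.3},
    {"x": 0, "y": 0, "z": 0.16, "wx": 0, "wy": 0, "wz": 0, "hand": 0.3},
    {"x": 0, "y": 0, "z": 0.08, "wx": 0, "wy": 0, "wz": 0, "hand": 0.3},
    {"x": 0, "y": 0, "z": 0, "wx": 0, "wy": 0, "wz": 0, "hand": -1},
    {"x": 0, "y": 0, "z": 0, "wx": 0, "wy": 0, "wz": 0, "hand": -1},
    {"x": 0, "y": 0, "z": 0, "wx": 0, "wy": 0, "wz": 0, "hand": -1},
    {"x": 0, "y": 0, "z": 0, "wx": 0, "wy": 0, "wz": 0, "hand": -1},
    {"x": 0, "y": 0, "z": 0, "wx": 0, "wy": 0, "wz": 0, "hand": -1},
  ],
)

```text
time: 9.52
tool_pos: [0.5744, 0.2929, 0.0348]
tool_rot: [-0.0, 0.978, 0.21, 0.002]
contact_force: [-0.0, -1.1, 1.8]
gripper_width: 0.191
grasp_force: 58.6
```

```bash
python3 go.py .5728 .2940 .160
```

```text
t 9.52 pos [0.5744 0.2929 0.0348] F [-0.  -1.1  1.8] w 0.191 g 58.634507060050964
total [-0.003 -0.011 -0.835] turn [ 0.001 -0.005 -0.   ] rows>= 4 q [ 0.36  0.28  1.7  -0.    1.15  1.5 ]
```

>>> send_rows(
  rows=[
    {"x": 0, "y": 0, "z": -0.05, "wx": 0, "wy": 0, "wz": 0, "hand": -1},
    {"x": 0, "y": 0, "z": -0.1, "wx": 0, "wy": 0, "wz": 0, "hand": -1},
    {"x": 0, "y": 0, "z": -0.15, "wx": 0, "wy": 0, "wz": 0, "hand": -1},
    {"x": 0, "y": 0, "z": -0.2, "wx": 0, "wy": 0, "wz": 0, "hand": -1},
    {"x": 0, "y": 0, "z": -0.2, "wx": 0, "wy": 0, "wz": 0, "hand": -1},
    {"x": 0, "y": 0, "z": -0.1, "wx": 0, "wy": 0, "wz": 0, "hand": -1},
    {"x": 0, "y": 0, "z": 0, "wx": 0, "wy": 0, "wz": 0, "hand": -1},
    {"x": 0, "y": 0, "z": 0, "wx": 0, "wy": 0, "wz": 0, "hand": -1},
    {"x": 0, "y": 0, "z": 0, "wx": 0, "wy": 0, "wz": 0, "hand": -1},
    {"x": 0, "y": 0, "z": 0, "wx": 0, "wy": 0, "wz": 0, "hand": -1},
  ],
)

```text
time: 10.35
tool_pos: [0.5713, 0.2919, 0.1495]
tool_rot: [0.0, 0.978, 0.21, -0.002]
contact_force: [0.4, -0.1, -2.1]
gripper_width: 0.194
grasp_force: 58.6
```

```bash
python3 go.py .5552 -.1439 .155
```

```text
t 10.35 pos [0.5713 0.2919 0.1495] F [ 0.4 -0.1 -2.1] w 0.194 g 58.60433578491211
total [-1.29   2.606 -0.031] turn [-0.     0.006 -0.   ] rows>= 12 q [0.36 0.15 1.64 0.   1.35 1.5 ]
```

>>> send_rows(
  rows=[
    {"x": -0.05, "y": 0.1, "z": 0, "wx": 0, "wy": 0, "wz": 0, "hand": -1},
    {"x": -0.1, "y": 0.2, "z": 0, "wx": 0, "wy": 0, "wz": 0, "hand": -1},
    {"x": -0.11, "y": 0.23, "z": 0, "wx": 0, "wy": 0, "wz": 0, "hand": -1},
    {"x": -0.11, "y": 0.23, "z": 0, "wx": 0, "wy": 0, "wz": 0, "hand": -1},
    {"x": -0.11, "y": 0.23, "z": 0, "wx": 0, "wy": 0, "wz": 0, "hand": -1},
    {"x": -0.11, "y": 0.23, "z": 0, "wx": 0, "wy": 0, "wz": 0, "hand": -1},
    {"x": -0.11, "y": 0.23, "z": 0, "wx": 0, "wy": 0, "wz": 0, "hand": -1},
    {"x": -0.11, "y": 0.23, "z": 0, "wx": 0, "wy": 0, "wz": 0, "hand": -1},
    {"x": -0.11, "y": 0.23, "z": 0, "wx": 0, "wy": 0, "wz": 0, "hand": -1},
    {"x": -0.11, "y": 0.23, "z": 0, "wx": 0, "wy": 0, "wz": 0, "hand": -1},
  ],
)

```text
time: 11.18
tool_pos: [0.562, -0.0658, 0.1509]
tool_rot: [-0.0, 0.978, 0.21, -0.001]
contact_force: [0.7, -0.0, -1.8]
gripper_width: 0.189
grasp_force: 58.7
```

>>> send_rows(
  rows=[
    {"x": -0.11, "y": 0.22, "z": 0, "wx": 0, "wy": 0, "wz": 0, "hand": -1},
    {"x": -0.1, "y": 0.166, "z": 0, "wx": 0, "wy": 0, "wz": 0, "hand": -1},
    {"x": -0.05, "y": 0.08, "z": 0, "wx": 0, "wy": 0, "wz": 0, "hand": -1},
    {"x": 0, "y": 0, "z": 0.08, "wx": 0, "wy": 0, "wz": 0, "hand": -1},
    {"x": 0, "y": 0, "z": 0.14, "wx": 0, "wy": 0, "wz": 0, "hand": -1},
    {"x": 0, "y": 0, "z": 0.16, "wx": 0, "wy": 0, "wz": 0, "hand": -1},
    {"x": 0, "y": 0, "z": 0.12, "wx": 0, "wy": 0, "wz": 0, "hand": -1},
    {"x": 0, "y": 0, "z": 0.06, "wx": 0, "wy": 0, "wz": 0, "hand": -1},
    {"x": 0, "y": 0, "z": 0, "wx": 0, "wy": 0, "wz": 0, "hand": -1},
    {"x": 0, "y": 0, "z": 0, "wx": 0, "wy": 0, "wz": 0, "hand": -1},
  ],
)

```text
time: 12.02
tool_pos: [0.5563, -0.1424, 0.0677]
tool_rot: [-0.001, 0.978, 0.21, -0.001]
contact_force: [0.1, -0.2, -1.0]
gripper_width: 0.194
grasp_force: 58.8
```

```bash
python3 go.py .5552 -.1439 .0468
python3 - <<'E'
from plant import grab_frame
import cv2
s=grab_frame("scene")
cv2.imwrite("pics/p200.png",cv2.resize(s[120:240,270:430],None,fx=5,fy=5,interpolation=cv2.INTER_CUBIC))
E
```

```text
t 12.02 pos [ 0.5563 -0.1424  0.0677] F [ 0.1 -0.2 -1. ] w 0.194 g 58.84754776954651
total [-0.01   0.006  0.139] turn [-0.002  0.001  0.001] rows>= 1 q [-0.38  0.09  1.86  0.    1.19  0.77]
```

View pics/p200.png

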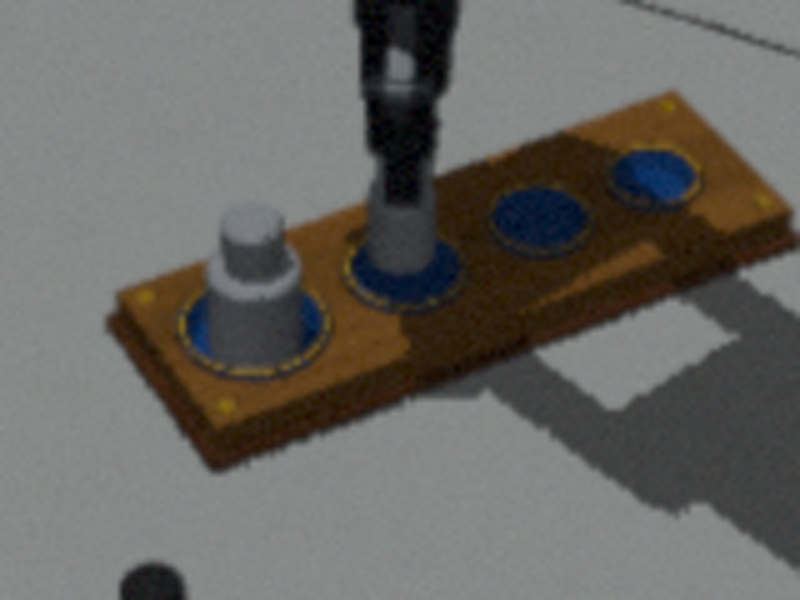

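Run:
```python
from geo import *
u=np.array([-.5156,.8568])
f=lambda x,y:(270+x/5,120+y/5)
print("500 foot",onz(PS,f(255,369),.012)-.019*u,"knob top",onz(PS,f(253,221),.080),"rim",onz(PS,f(254,328),.022))
print("200 foot now",onz(PS,f(402,274),.033)-.014*u,"rim",onz(PS,f(404,269),.022))
```

```text
500 foot [ 0.59259793 -0.08568201] knob top [ 0.58802594 -0.0796183 ] rim [ 0.58959627 -0.08076766]
200 foot now [ 0.55448552 -0.13873864] rim [ 0.55354882 -0.14065449]
```

The 200 g weight hangs over its well within 2 mm of centre. The 500 g weight stands upright, with its knob over the rim centre. Lowering now.

>>> send_rows(
  rows=[
    {"x": -0.008, "y": 0.006, "z": 0.02, "wx": 0, "wy": 0, "wz": 0, "hand": -1},
    {"x": 0, "y": 0, "z": 0.03, "wx": 0, "wy": 0, "wz": 0, "hand": -1},
    {"x": 0, "y": 0, "z": 0.03, "wx": 0, "wy": 0, "wz": 0, "hand": -1},
    {"x": 0, "y": 0, "z": 0.02, "wx": 0, "wy": 0, "wz": 0, "hand": -1},
    {"x": 0, "y": 0, "z": 0.015, "wx": 0, "wy": 0, "wz": 0, "hand": -1},
    {"x": 0, "y": 0, "z": 0.01, "wx": 0, "wy": 0, "wz": 0, "hand": -1},
    {"x": 0, "y": 0, "z": 0.005, "wx": 0, "wy": 0, "wz": 0, "hand": -1},
    {"x": 0, "y": 0, "z": 0, "wx": 0, "wy": 0, "wz": 0, "hand": -1},
    {"x": 0, "y": 0, "z": 0, "wx": 0, "wy": 0, "wz": 0, "hand": -1},
    {"x": 0, "y": 0, "z": 0, "wx": 0, "wy": 0, "wz": 0, "hand": -1},
  ],
)

```text
time: 12.9
tool_pos: [0.5562, -0.1447, 0.0493]
tool_rot: [0.0, 0.978, 0.21, 0.0]
contact_force: [0.4, -0.3, -1.5]
gripper_width: 0.188
grasp_force: 58.8
```

>>> send_rows(
  rows=[
    {"x": 0, "y": 0, "z": 0.005, "wx": 0, "wy": 0, "wz": 0, "hand": -1},
    {"x": 0, "y": 0, "z": 0, "wx": 0, "wy": 0, "wz": 0, "hand": -1},
    {"x": 0, "y": 0, "z": 0.004, "wx": 0, "wy": 0, "wz": 0, "hand": -1},
    {"x": 0, "y": 0, "z": 0, "wx": 0, "wy": 0, "wz": 0, "hand": -1},
    {"x": 0, "y": 0, "z": 0.003, "wx": 0, "wy": 0, "wz": 0, "hand": -1},
    {"x": 0, "y": 0, "z": 0, "wx": 0, "wy": 0, "wz": 0, "hand": -1},
    {"x": 0, "y": 0, "z": 0.002, "wx": 0, "wy": 0, "wz": 0, "hand": -1},
    {"x": 0, "y": 0, "z": 0, "wx": 0, "wy": 0, "wz": 0, "hand": -1},
    {"x": 0, "y": 0, "z": 0, "wx": 0, "wy": 0, "wz": 0, "hand": -1},
    {"x": 0, "y": 0, "z": 0, "wx": 0, "wy": 0, "wz": 0, "hand": -1},
  ],
)

```text
time: 13.73
tool_pos: [0.5561, -0.1446, 0.0469]
tool_rot: [-0.0, 0.978, 0.21, -0.0]
contact_force: [-0.4, 0.5, -1.6]
gripper_width: 0.192
grasp_force: 58.8
```

>>> send_rows(
  rows=[
    {"x": 0, "y": 0, "z": 0.003, "wx": 0, "wy": 0, "wz": 0, "hand": -1},
    {"x": 0, "y": 0, "z": 0, "wx": 0, "wy": 0, "wz": 0, "hand": -1},
    {"x": 0, "y": 0, "z": 0.003, "wx": 0, "wy": 0, "wz": 0, "hand": -1},
    {"x": 0, "y": 0, "z": 0, "wx": 0, "wy": 0, "wz": 0, "hand": -1},
    {"x": 0, "y": 0, "z": 0, "wx": 0, "wy": 0, "wz": 0, "hand": -1},
    {"x": 0, "y": 0, "z": 0, "wx": 0, "wy": 0, "wz": 0, "hand": -1},
    {"x": 0, "y": 0, "z": 0, "wx": 0, "wy": 0, "wz": 0, "hand": -1},
    {"x": 0, "y": 0, "z": 0, "wx": 0, "wy": 0, "wz": 0, "hand": -1},
    {"x": 0, "y": 0, "z": 0, "wx": 0, "wy": 0, "wz": 0, "hand": -1},
    {"x": 0, "y": 0, "z": 0, "wx": 0, "wy": 0, "wz": 0, "hand": -1},
  ],
)

```text
time: 14.57
tool_pos: [0.5564, -0.1446, 0.0468]
tool_rot: [0.0, 0.978, 0.21, 0.0]
contact_force: [-3.1, 2.2, 6.0]
gripper_width: 0.187
grasp_force: 59.5
```

>>> send_rows(
  rows=[
    {"x": 0, "y": 0, "z": -0.003, "wx": 0, "wy": 0, "wz": 0, "hand": -1},
    {"x": 0, "y": 0, "z": 0, "wx": 0, "wy": 0, "wz": 0, "hand": -0.4},
    {"x": 0, "y": 0, "z": 0, "wx": 0, "wy": 0, "wz": 0, "hand": -0.2},
    {"x": 0, "y": 0, "z": 0, "wx": 0, "wy": 0, "wz": 0, "hand": 0},
    {"x": 0, "y": 0, "z": 0, "wx": 0, "wy": 0, "wz": 0, "hand": 0},
    {"x": 0, "y": 0, "z": -0.05, "wx": 0, "wy": 0, "wz": 0, "hand": 0},
    {"x": 0, "y": 0, "z": -0.1, "wx": 0, "wy": 0, "wz": 0, "hand": 0},
    {"x": 0, "y": 0, "z": -0.2, "wx": 0, "wy": 0, "wz": 0, "hand": 0},
    {"x": 0, "y": 0, "z": -0.2, "wx": 0, "wy": 0, "wz": 0, "hand": 0.1},
    {"x": 0, "y": 0, "z": -0.2, "wx": 0, "wy": 0, "wz": 0, "hand": 0.1},
  ],
)

```text
time: 15.4
tool_pos: [0.5558, -0.1446, 0.1604]
tool_rot: [-0.0, 0.978, 0.21, -0.0]
contact_force: [0.6, -0.6, 0.0]
gripper_width: 0.551
grasp_force: 0.0
```

```bash
python3 go.py .5772 .1318 .13
```

```text
t 15.4 pos [ 0.5558 -0.1446  0.1604] F [ 0.6 -0.6  0. ] w 0.551 g 0.0
total [ 0.886 -1.622  0.203] turn [-0.  0. -0.] rows>= 8 q [-0.38 -0.01  1.8  -0.    1.35  0.76]
```

>>> send_rows(
  rows=[
    {"x": 0.1, "y": -0.18, "z": 0, "wx": 0, "wy": 0, "wz": 0, "hand": 0.1},
    {"x": 0.115, "y": -0.21, "z": 0, "wx": 0, "wy": 0, "wz": 0, "hand": 0.1},
    {"x": 0.115, "y": -0.21, "z": 0, "wx": 0, "wy": 0, "wz": 0, "hand": 0.1},
    {"x": 0.115, "y": -0.21, "z": 0, "wx": 0, "wy": 0, "wz": 0, "hand": 0.1},
    {"x": 0.115, "y": -0.21, "z": 0, "wx": 0, "wy": 0, "wz": 0, "hand": 0.1},
    {"x": 0.115, "y": -0.21, "z": 0.04, "wx": 0, "wy": 0, "wz": 0, "hand": 0.1},
    {"x": 0.115, "y": -0.21, "z": 0.06, "wx": 0, "wy": 0, "wz": 0, "hand": 0.1},
    {"x": 0.076, "y": -0.142, "z": 0.06, "wx": 0, "wy": 0, "wz": 0, "hand": 0.1},
    {"x": 0.02, "y": -0.04, "z": 0.043, "wx": 0, "wy": 0, "wz": 0, "hand": 0.1},
    {"x": 0, "y": 0, "z": 0, "wx": 0, "wy": 0, "wz": 0, "hand": 0.1},
  ],
)

```text
time: 16.23
tool_pos: [0.5763, 0.1332, 0.1271]
tool_rot: [-0.0, 0.977, 0.211, -0.001]
contact_force: [0.0, -1.1, -0.7]
gripper_width: 0.549
grasp_force: 0.0
```

```bash
python3 go.py .5772 .1318 .028
```

```text
t 16.23 pos [0.5763 0.1332 0.1271] F [ 0.  -1.1 -0.7] w 0.549 g 0.0
total [0.003 0.011 0.661] turn [-0.001  0.003  0.004] rows>= 3 q [ 0.1   0.06  1.78 -0.    1.3   1.25]
```

>>> send_rows(
  rows=[
    {"x": 0.002, "y": 0.006, "z": 0.1, "wx": 0, "wy": 0, "wz": 0, "hand": 0.1},
    {"x": 0, "y": 0, "z": 0.18, "wx": 0, "wy": 0, "wz": 0, "hand": 0.1},
    {"x": 0, "y": 0, "z": 0.18, "wx": 0, "wy": 0, "wz": 0, "hand": 0.1},
    {"x": 0, "y": 0, "z": 0.13, "wx": 0, "wy": 0, "wz": 0, "hand": 0.1},
    {"x": 0, "y": 0, "z": 0.07, "wx": 0, "wy": 0, "wz": 0, "hand": 0.1},
    {"x": 0, "y": 0, "z": 0, "wx": 0, "wy": 0, "wz": 0, "hand": -1},
    {"x": 0, "y": 0, "z": 0, "wx": 0, "wy": 0, "wz": 0, "hand": -1},
    {"x": 0, "y": 0, "z": 0, "wx": 0, "wy": 0, "wz": 0, "hand": -1},
    {"x": 0, "y": 0, "z": 0, "wx": 0, "wy": 0, "wz": 0, "hand": -1},
    {"x": 0, "y": 0, "z": 0, "wx": 0, "wy": 0, "wz": 0, "hand": -1},
  ],
)

```text
time: 17.07
tool_pos: [0.5795, 0.131, 0.0315]
tool_rot: [0.0, 0.978, 0.21, 0.002]
contact_force: [0.1, -0.7, 1.1]
gripper_width: 0.136
grasp_force: 58.8
```

>>> send_rows(
  rows=[
    {"x": 0, "y": 0, "z": -0.05, "wx": 0, "wy": 0, "wz": 0, "hand": -1},
    {"x": 0, "y": 0, "z": -0.1, "wx": 0, "wy": 0, "wz": 0, "hand": -1},
    {"x": 0, "y": 0, "z": -0.15, "wx": 0, "wy": 0, "wz": 0, "hand": -1},
    {"x": 0, "y": 0, "z": -0.2, "wx": 0, "wy": 0, "wz": 0, "hand": -1},
    {"x": 0, "y": 0, "z": -0.2, "wx": 0, "wy": 0, "wz": 0, "hand": -1},
    {"x": 0, "y": 0, "z": -0.1, "wx": 0, "wy": 0, "wz": 0, "hand": -1},
    {"x": 0, "y": 0, "z": 0, "wx": 0, "wy": 0, "wz": 0, "hand": -1},
    {"x": 0, "y": 0, "z": 0, "wx": 0, "wy": 0, "wz": 0, "hand": -1},
    {"x": 0, "y": 0, "z": 0, "wx": 0, "wy": 0, "wz": 0, "hand": -1},
    {"x": 0, "y": 0, "z": 0, "wx": 0, "wy": 0, "wz": 0, "hand": -1},
  ],
)

```text
time: 17.9
tool_pos: [0.5766, 0.1309, 0.1472]
tool_rot: [-0.0, 0.978, 0.21, -0.002]
contact_force: [0.1, 0.7, -1.1]
gripper_width: 0.129
grasp_force: 58.6
```

```bash
python3 go.py .5214 -.1983 .148
```

```text
t 17.9 pos [0.5766 0.1309 0.1472] F [ 0.1  0.7 -1.1] w 0.129 g 58.574225306510925
total [-1.236  1.85  -0.003] turn [-0.002  0.005 -0.   ] rows>= 9 q [0.1  0.04 1.77 0.   1.34 1.25]
```

>>> send_rows(
  rows=[
    {"x": -0.067, "y": 0.1, "z": 0, "wx": 0, "wy": 0, "wz": 0, "hand": -1},
    {"x": -0.122, "y": 0.183, "z": 0, "wx": 0, "wy": 0, "wz": 0, "hand": -1},
    {"x": -0.145, "y": 0.216, "z": 0, "wx": 0, "wy": 0, "wz": 0, "hand": -1},
    {"x": -0.145, "y": 0.216, "z": 0, "wx": 0, "wy": 0, "wz": 0, "hand": -1},
    {"x": -0.145, "y": 0.216, "z": 0, "wx": 0, "wy": 0, "wz": 0, "hand": -1},
    {"x": -0.145, "y": 0.216, "z": 0, "wx": 0, "wy": 0, "wz": 0, "hand": -1},
    {"x": -0.145, "y": 0.216, "z": 0, "wx": 0, "wy": 0, "wz": 0, "hand": -1},
    {"x": -0.145, "y": 0.216, "z": 0, "wx": 0, "wy": 0, "wz": 0, "hand": -1},
    {"x": -0.111, "y": 0.166, "z": 0, "wx": 0, "wy": 0, "wz": 0, "hand": -1},
    {"x": -0.067, "y": 0.1, "z": 0, "wx": 0, "wy": 0, "wz": 0, "hand": -1},
  ],
)

```text
time: 18.73
tool_pos: [0.5206, -0.2001, 0.1476]
tool_rot: [-0.001, 0.978, 0.208, -0.001]
contact_force: [0.4, -0.6, -1.8]
gripper_width: 0.131
grasp_force: 58.7
```

>>> send_rows(
  rows=[
    {"x": 0, "y": 0, "z": 0.05, "wx": 0, "wy": 0, "wz": 0, "hand": -1},
    {"x": 0, "y": 0, "z": 0.12, "wx": 0, "wy": 0, "wz": 0, "hand": -1},
    {"x": 0, "y": 0, "z": 0.15, "wx": 0, "wy": 0, "wz": 0, "hand": -1},
    {"x": 0, "y": 0, "z": 0.12, "wx": 0, "wy": 0, "wz": 0, "hand": -1},
    {"x": 0, "y": 0, "z": 0.08, "wx": 0, "wy": 0, "wz": 0, "hand": -1},
    {"x": 0, "y": 0, "z": 0.05, "wx": 0, "wy": 0, "wz": 0, "hand": -1},
    {"x": 0, "y": 0, "z": 0, "wx": 0, "wy": 0, "wz": 0, "hand": -1},
    {"x": 0, "y": 0, "z": 0, "wx": 0, "wy": 0, "wz": 0, "hand": -1},
    {"x": 0, "y": 0, "z": 0, "wx": 0, "wy": 0, "wz": 0, "hand": -1},
    {"x": 0, "y": 0, "z": 0, "wx": 0, "wy": 0, "wz": 0, "hand": -1},
  ],
)

```text
time: 19.57
tool_pos: [0.5234, -0.1978, 0.0655]
tool_rot: [0.001, 0.978, 0.21, 0.001]
contact_force: [-0.1, -0.6, 0.5]
gripper_width: 0.133
grasp_force: 58.7
```

```bash
python3 go.py .5214 -.1983 .0435
python3 - <<'E'
from plant import grab_frame
import cv2
s=grab_frame("scene")
cv2.imwrite("pics/p100.png",cv2.resize(s[120:240,270:430],None,fx=5,fy=5,interpolation=cv2.INTER_CUBIC))
E
```

```text
t 19.57 pos [ 0.5234 -0.1978  0.0655] F [-0.1 -0.6  0.5] w 0.133 g 58.71246814727783
total [-0.014 -0.003  0.147] turn [ 0.003 -0.002  0.   ] rows>= 1 q [-0.49  0.06  1.9   0.    1.18  0.65]
```

View pics/p100.png

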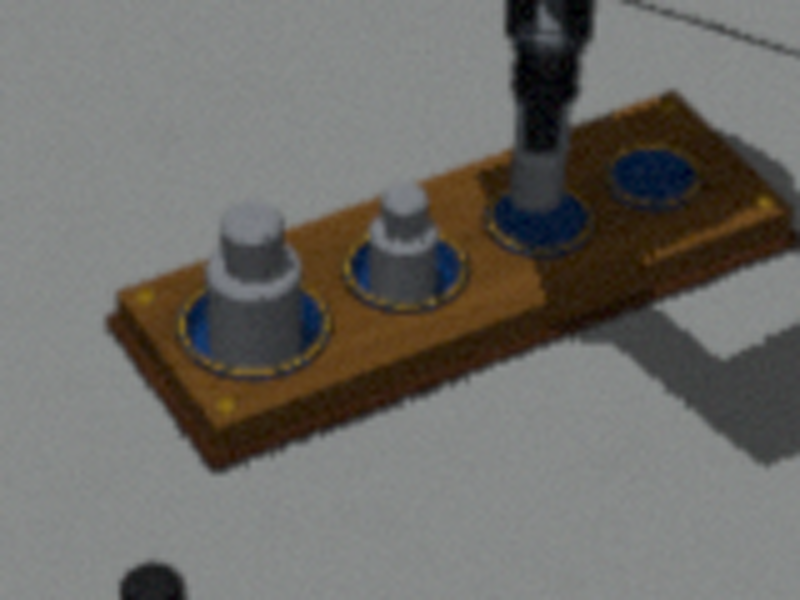

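The 200 g weight stands upright in its well (crop (403,260)), and the 100 hangs over the centre of the third well (539,217). Lowering it.

>>> send_rows(
  rows=[
    {"x": -0.01, "y": 0, "z": 0.02, "wx": 0, "wy": 0, "wz": 0, "hand": -1},
    {"x": 0, "y": 0, "z": 0.03, "wx": 0, "wy": 0, "wz": 0, "hand": -1},
    {"x": 0, "y": 0, "z": 0.03, "wx": 0, "wy": 0, "wz": 0, "hand": -1},
    {"x": 0, "y": 0, "z": 0.025, "wx": 0, "wy": 0, "wz": 0, "hand": -1},
    {"x": 0, "y": 0, "z": 0.015, "wx": 0, "wy": 0, "wz": 0, "hand": -1},
    {"x": 0, "y": 0, "z": 0.01, "wx": 0, "wy": 0, "wz": 0, "hand": -1},
    {"x": 0, "y": 0, "z": 0.005, "wx": 0, "wy": 0, "wz": 0, "hand": -1},
    {"x": 0, "y": 0, "z": 0, "wx": 0, "wy": 0, "wz": 0, "hand": -1},
    {"x": 0, "y": 0, "z": 0, "wx": 0, "wy": 0, "wz": 0, "hand": -1},
    {"x": 0, "y": 0, "z": 0, "wx": 0, "wy": 0, "wz": 0, "hand": -1},
  ],
)

```text
time: 20.45
tool_pos: [0.5212, -0.1982, 0.044]
tool_rot: [0.0, 0.978, 0.21, 0.0]
contact_force: [0.2, 0.1, -1.0]
gripper_width: 0.134
grasp_force: 58.7
```

>>> send_rows(
  rows=[
    {"x": 0, "y": 0, "z": 0.003, "wx": 0, "wy": 0, "wz": 0, "hand": -1},
    {"x": 0, "y": 0, "z": 0, "wx": 0, "wy": 0, "wz": 0, "hand": -1},
    {"x": 0, "y": 0, "z": 0.003, "wx": 0, "wy": 0, "wz": 0, "hand": -1},
    {"x": 0, "y": 0, "z": 0, "wx": 0, "wy": 0, "wz": 0, "hand": -1},
    {"x": 0, "y": 0, "z": 0.002, "wx": 0, "wy": 0, "wz": 0, "hand": -1},
    {"x": 0, "y": 0, "z": 0, "wx": 0, "wy": 0, "wz": 0, "hand": -1},
    {"x": 0, "y": 0, "z": 0, "wx": 0, "wy": 0, "wz": 0, "hand": -1},
    {"x": 0, "y": 0, "z": 0, "wx": 0, "wy": 0, "wz": 0, "hand": -1},
    {"x": 0, "y": 0, "z": 0, "wx": 0, "wy": 0, "wz": 0, "hand": -1},
    {"x": 0, "y": 0, "z": 0, "wx": 0, "wy": 0, "wz": 0, "hand": -1},
  ],
)

```text
time: 21.28
tool_pos: [0.5215, -0.1982, 0.0435]
tool_rot: [0.0, 0.978, 0.21, 0.0]
contact_force: [-1.2, 0.5, 5.0]
gripper_width: 0.136
grasp_force: 59.3
```

Contact with the floor (about 6 N). Releasing and moving on to the 50 g weight.

>>> send_rows(
  rows=[
    {"x": 0, "y": 0, "z": -0.003, "wx": 0, "wy": 0, "wz": 0, "hand": -1},
    {"x": 0, "y": 0, "z": 0, "wx": 0, "wy": 0, "wz": 0, "hand": -0.5},
    {"x": 0, "y": 0, "z": 0, "wx": 0, "wy": 0, "wz": 0, "hand": -0.3},
    {"x": 0, "y": 0, "z": 0, "wx": 0, "wy": 0, "wz": 0, "hand": -0.1},
    {"x": 0, "y": 0, "z": 0, "wx": 0, "wy": 0, "wz": 0, "hand": -0.1},
    {"x": 0, "y": 0, "z": -0.05, "wx": 0, "wy": 0, "wz": 0, "hand": -0.1},
    {"x": 0, "y": 0, "z": -0.1, "wx": 0, "wy": 0, "wz": 0, "hand": -0.1},
    {"x": 0, "y": 0, "z": -0.2, "wx": 0, "wy": 0, "wz": 0, "hand": -0.1},
    {"x": 0, "y": 0, "z": -0.2, "wx": 0, "wy": 0, "wz": 0, "hand": 0},
    {"x": 0, "y": 0, "z": -0.2, "wx": 0, "wy": 0, "wz": 0, "hand": 0},
  ],
)

```text
time: 22.12
tool_pos: [0.5207, -0.1979, 0.1569]
tool_rot: [-0.0, 0.978, 0.21, -0.0]
contact_force: [0.8, -0.7, 0.8]
gripper_width: 0.498
grasp_force: 0.0
```

```bash
python3 go.py .4303 .2980 .14
```

```text
t 22.12 pos [ 0.5207 -0.1979  0.1569] F [ 0.8 -0.7  0.8] w 0.498 g 0.0
total [ 0.807 -3.262  0.114] turn [-0.001  0.    -0.   ] rows>= 14 q [-0.5  -0.05  1.84 -0.    1.35  0.65]
```

>>> send_rows(
  rows=[
    {"x": 0.06, "y": -0.24, "z": 0, "wx": 0, "wy": 0, "wz": 0, "hand": 0},
    {"x": 0.06, "y": -0.24, "z": 0, "wx": 0, "wy": 0, "wz": 0, "hand": 0},
    {"x": 0.06, "y": -0.24, "z": 0, "wx": 0, "wy": 0, "wz": 0, "hand": 0},
    {"x": 0.06, "y": -0.24, "z": 0, "wx": 0, "wy": 0, "wz": 0, "hand": 0},
    {"x": 0.06, "y": -0.24, "z": 0, "wx": 0, "wy": 0, "wz": 0, "hand": 0},
    {"x": 0.06, "y": -0.24, "z": 0, "wx": 0, "wy": 0, "wz": 0, "hand": 0},
    {"x": 0.06, "y": -0.24, "z": 0, "wx": 0, "wy": 0, "wz": 0, "hand": 0},
    {"x": 0.06, "y": -0.24, "z": 0, "wx": 0, "wy": 0, "wz": 0, "hand": 0},
    {"x": 0.06, "y": -0.24, "z": 0, "wx": 0, "wy": 0, "wz": 0, "hand": 0},
    {"x": 0.06, "y": -0.24, "z": 0, "wx": 0, "wy": 0, "wz": 0, "hand": 0},
  ],
)

```text
time: 22.95
tool_pos: [0.4549, 0.1689, 0.1564]
tool_rot: [0.0, 0.978, 0.21, 0.001]
contact_force: [1.1, -0.4, -0.1]
gripper_width: 0.497
grasp_force: 0.0
```

>>> send_rows(
  rows=[
    {"x": 0.06, "y": -0.24, "z": 0, "wx": 0, "wy": 0, "wz": 0, "hand": 0},
    {"x": 0.06, "y": -0.24, "z": 0, "wx": 0, "wy": 0, "wz": 0, "hand": 0},
    {"x": 0.06, "y": -0.24, "z": 0.02, "wx": 0, "wy": 0, "wz": 0, "hand": 0},
    {"x": 0.027, "y": -0.142, "z": 0.1, "wx": 0, "wy": 0, "wz": 0, "hand": 0},
    {"x": 0, "y": 0, "z": 0.15, "wx": 0, "wy": 0, "wz": 0, "hand": 0},
    {"x": 0, "y": 0, "z": 0.1, "wx": 0, "wy": 0, "wz": 0, "hand": 0},
    {"x": 0, "y": 0, "z": 0, "wx": 0, "wy": 0, "wz": 0, "hand": 0},
    {"x": 0, "y": 0, "z": 0, "wx": 0, "wy": 0, "wz": 0, "hand": 0},
    {"x": 0, "y": 0, "z": 0, "wx": 0, "wy": 0, "wz": 0, "hand": 0},
    {"x": 0, "y": 0, "z": 0, "wx": 0, "wy": 0, "wz": 0, "hand": 0},
  ],
)

```text
time: 23.78
tool_pos: [0.4319, 0.2981, 0.1019]
tool_rot: [-0.0, 0.978, 0.21, 0.001]
contact_force: [0.9, -0.1, -0.1]
gripper_width: 0.5
grasp_force: 0.0
```

```bash
python3 go.py .4303 .2980 .020
```

```text
t 23.78 pos [0.4319 0.2981 0.1019] F [ 0.9 -0.1 -0.1] w 0.5 g 0.0
total [-0.011 -0.004  0.546] turn [-0.    -0.004 -0.001] rows>= 3 q [ 0.46 -0.07  1.96  0.    1.25  1.61]
```

>>> send_rows(
  rows=[
    {"x": -0.008, "y": -0.003, "z": 0.1, "wx": 0, "wy": 0, "wz": 0, "hand": 0},
    {"x": 0, "y": 0, "z": 0.15, "wx": 0, "wy": 0, "wz": 0, "hand": 0},
    {"x": 0, "y": 0, "z": 0.15, "wx": 0, "wy": 0, "wz": 0, "hand": 0},
    {"x": 0, "y": 0, "z": 0.1, "wx": 0, "wy": 0, "wz": 0, "hand": 0},
    {"x": 0, "y": 0, "z": 0.05, "wx": 0, "wy": 0, "wz": 0, "hand": 0},
    {"x": 0, "y": 0, "z": 0, "wx": 0, "wy": 0, "wz": 0, "hand": 0},
    {"x": 0, "y": 0, "z": 0, "wx": 0, "wy": 0, "wz": 0, "hand": -1},
    {"x": 0, "y": 0, "z": 0, "wx": 0, "wy": 0, "wz": 0, "hand": -1},
    {"x": 0, "y": 0, "z": 0, "wx": 0, "wy": 0, "wz": 0, "hand": -1},
    {"x": 0, "y": 0, "z": 0, "wx": 0, "wy": 0, "wz": 0, "hand": -1},
  ],
)

```text
time: 24.62
tool_pos: [0.4311, 0.2981, 0.0196]
tool_rot: [0.0, 0.978, 0.21, 0.002]
contact_force: [-0.1, -1.3, 5.4]
gripper_width: 0.096
grasp_force: 59.2
```

```bash
python3 go.py .4303 .2980 .020
```

```text
t 24.62 pos [0.4311 0.2981 0.0196] F [-0.1 -1.3  5.4] w 0.096 g 59.2168877273798
total [-0.005 -0.001 -0.003] turn [ 0.001 -0.004  0.   ] rows>= 1 q [ 0.46  0.05  2.   -0.    1.09  1.61]
```

>>> send_rows(
  rows=[
    {"x": 0, "y": 0, "z": -0.05, "wx": 0, "wy": 0, "wz": 0, "hand": -1},
    {"x": 0, "y": 0, "z": -0.1, "wx": 0, "wy": 0, "wz": 0, "hand": -1},
    {"x": 0, "y": 0, "z": -0.15, "wx": 0, "wy": 0, "wz": 0, "hand": -1},
    {"x": 0, "y": 0, "z": -0.2, "wx": 0, "wy": 0, "wz": 0, "hand": -1},
    {"x": 0, "y": 0, "z": -0.2, "wx": 0, "wy": 0, "wz": 0, "hand": -1},
    {"x": 0, "y": 0, "z": -0.1, "wx": 0, "wy": 0, "wz": 0, "hand": -1},
    {"x": 0, "y": 0, "z": 0, "wx": 0, "wy": 0, "wz": 0, "hand": -1},
    {"x": 0, "y": 0, "z": 0, "wx": 0, "wy": 0, "wz": 0, "hand": -1},
    {"x": 0, "y": 0, "z": 0, "wx": 0, "wy": 0, "wz": 0, "hand": -1},
    {"x": 0, "y": 0, "z": 0, "wx": 0, "wy": 0, "wz": 0, "hand": -1},
  ],
)

```text
time: 25.45
tool_pos: [0.428, 0.2971, 0.1353]
tool_rot: [0.0, 0.978, 0.21, -0.002]
contact_force: [0.2, -0.2, -0.1]
gripper_width: 0.098
grasp_force: 58.9
```

```bash
python3 go.py .4912 -.2454 .14;python3 - <<'E'
from plant import grab_frame
import cv2
s=grab_frame("scene")
cv2.imwrite("pics/p50.png",cv2.resize(s[120:380,190:430],None,fx=2.3,fy=2.3,interpolation=cv2.INTER_CUBIC))
E
```

```text
t 25.45 pos [0.428  0.2971 0.1353] F [ 0.2 -0.2 -0.1] w 0.098 g 58.877115324139595
total [-1.1    3.471 -0.027] turn [-0.     0.005 -0.   ] rows>= 15 q [ 0.46 -0.12  1.94  0.    1.32  1.61]
```

View pics/p50.png

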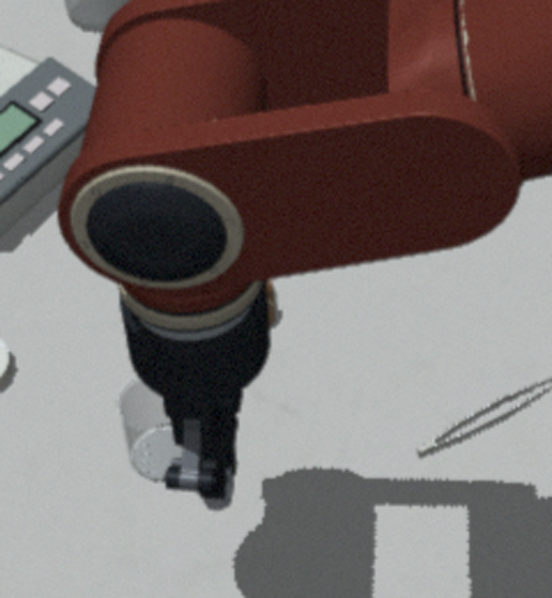

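>>> send_rows(
  rows=[
    {"x": -0.032, "y": 0.1, "z": 0, "wx": 0, "wy": 0, "wz": 0, "hand": -1},
    {"x": -0.063, "y": 0.2, "z": 0, "wx": 0, "wy": 0, "wz": 0, "hand": -1},
    {"x": -0.078, "y": 0.245, "z": 0, "wx": 0, "wy": 0, "wz": 0, "hand": -1},
    {"x": -0.078, "y": 0.245, "z": 0, "wx": 0, "wy": 0, "wz": 0, "hand": -1},
    {"x": -0.078, "y": 0.245, "z": 0, "wx": 0, "wy": 0, "wz": 0, "hand": -1},
    {"x": -0.078, "y": 0.245, "z": 0, "wx": 0, "wy": 0, "wz": 0, "hand": -1},
    {"x": -0.078, "y": 0.245, "z": 0, "wx": 0, "wy": 0, "wz": 0, "hand": -1},
    {"x": -0.078, "y": 0.245, "z": 0, "wx": 0, "wy": 0, "wz": 0, "hand": -1},
    {"x": -0.078, "y": 0.245, "z": 0, "wx": 0, "wy": 0, "wz": 0, "hand": -1},
    {"x": -0.078, "y": 0.245, "z": 0, "wx": 0, "wy": 0, "wz": 0, "hand": -1},
  ],
)

```text
time: 26.33
tool_pos: [0.4692, -0.0574, 0.1362]
tool_rot: [-0.001, 0.978, 0.21, -0.001]
contact_force: [1.0, -0.0, -0.8]
gripper_width: 0.096
grasp_force: 59.0
```

>>> send_rows(
  rows=[
    {"x": -0.078, "y": 0.245, "z": 0, "wx": 0, "wy": 0, "wz": 0, "hand": -1},
    {"x": -0.078, "y": 0.245, "z": 0, "wx": 0, "wy": 0, "wz": 0, "hand": -1},
    {"x": -0.078, "y": 0.245, "z": 0, "wx": 0, "wy": 0, "wz": 0, "hand": -1},
    {"x": -0.078, "y": 0.245, "z": 0, "wx": 0, "wy": 0, "wz": 0, "hand": -1},
    {"x": -0.046, "y": 0.15, "z": 0, "wx": 0, "wy": 0, "wz": 0, "hand": -1},
    {"x": -0.023, "y": 0.081, "z": 0, "wx": 0, "wy": 0, "wz": 0, "hand": -1},
    {"x": 0, "y": 0, "z": 0.12, "wx": 0, "wy": 0, "wz": 0, "hand": -1},
    {"x": 0, "y": 0, "z": 0.15, "wx": 0, "wy": 0, "wz": 0, "hand": -1},
    {"x": 0, "y": 0, "z": 0.12, "wx": 0, "wy": 0, "wz": 0, "hand": -1},
    {"x": 0, "y": 0, "z": 0.07, "wx": 0, "wy": 0, "wz": 0, "hand": -1},
  ],
)

```text
time: 27.17
tool_pos: [0.4907, -0.2429, 0.0649]
tool_rot: [-0.002, 0.978, 0.21, -0.002]
contact_force: [-0.3, 0.6, -1.2]
gripper_width: 0.093
grasp_force: 59.0
```

```bash
python3 - <<'E'
from plant import grab_frame
import cv2
grab_frame("scene");s=grab_frame("scene")
cv2.imwrite("pics/p50b.png",cv2.resize(s[120:240,270:430],None,fx=5,fy=5,interpolation=cv2.INTER_CUBIC))
E
python3 go.py .4912 -.2454 .0316
```

```text
t 27.27 pos [ 0.4906 -0.2428  0.0653] F [ 0.9 -0.1 -0.4] w 0.096 g 58.984673749655485
total [-0.003  0.019  0.224] turn [-0.007  0.004  0.001] rows>= 1 q [-0.6   0.04  1.92  0.    1.19  0.55]
```

View pics/p50b.png

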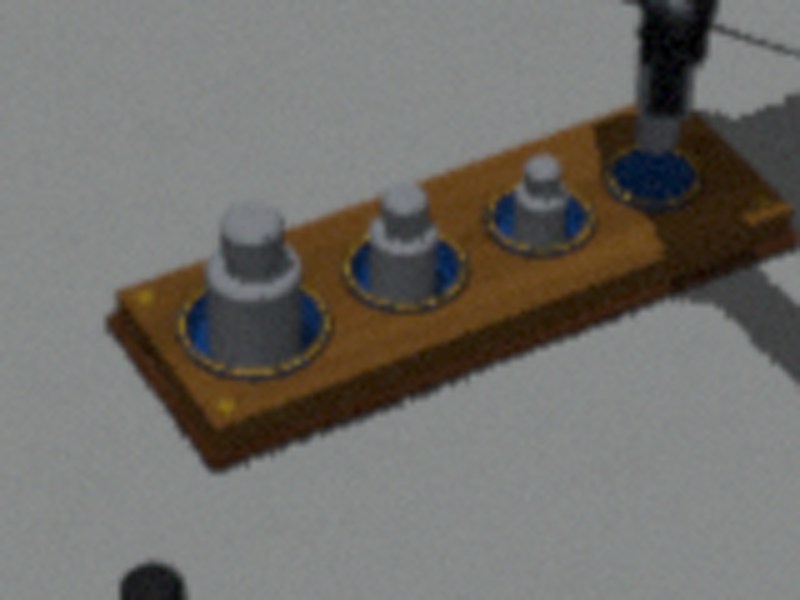

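All three placed weights stand upright in their wells, and the 50 hangs at about (657,140), nearly over the last well at (653,177). Lowering partway and settling.

>>> send_rows(
  rows=[
    {"x": 0.005, "y": 0.005, "z": 0.02, "wx": 0, "wy": 0, "wz": 0, "hand": -1},
    {"x": 0, "y": 0, "z": 0.04, "wx": 0, "wy": 0, "wz": 0, "hand": -1},
    {"x": 0, "y": 0, "z": 0.04, "wx": 0, "wy": 0, "wz": 0, "hand": -1},
    {"x": 0, "y": 0, "z": 0.02, "wx": 0, "wy": 0, "wz": 0, "hand": -1},
    {"x": 0, "y": 0, "z": 0.01, "wx": 0, "wy": 0, "wz": 0, "hand": -1},
    {"x": 0, "y": 0, "z": 0, "wx": 0, "wy": 0, "wz": 0, "hand": -1},
    {"x": 0, "y": 0, "z": 0, "wx": 0, "wy": 0, "wz": 0, "hand": -1},
    {"x": 0, "y": 0, "z": 0, "wx": 0, "wy": 0, "wz": 0, "hand": -1},
    {"x": 0, "y": 0, "z": 0, "wx": 0, "wy": 0, "wz": 0, "hand": -1},
    {"x": 0, "y": 0, "z": 0, "wx": 0, "wy": 0, "wz": 0, "hand": -1},
  ],
)

```text
time: 28.1
tool_pos: [0.4937, -0.2453, 0.0493]
tool_rot: [0.0, 0.978, 0.21, 0.0]
contact_force: [-0.0, 0.3, -0.1]
gripper_width: 0.102
grasp_force: 59.0
```

```bash
python3 - <<'E'
from plant import grab_frame
import cv2
s=grab_frame("scene")
cv2.imwrite("pics/p50c.png",cv2.resize(s[125:185,370:430],None,fx=9,fy=9,interpolation=cv2.INTER_CUBIC))
E
python3 go.py .4912 -.2454 .0316
```

```text
t 28.15 pos [ 0.4937 -0.2453  0.0493] F [ 1.4  0.6 -0.9] w 0.097 g 58.98902093991637
total [-0.016 -0.006  0.118] turn [ 0. -0. -0.] rows>= 1 q [-0.6   0.06  1.92  0.    1.15  0.55]
```

View pics/p50c.png

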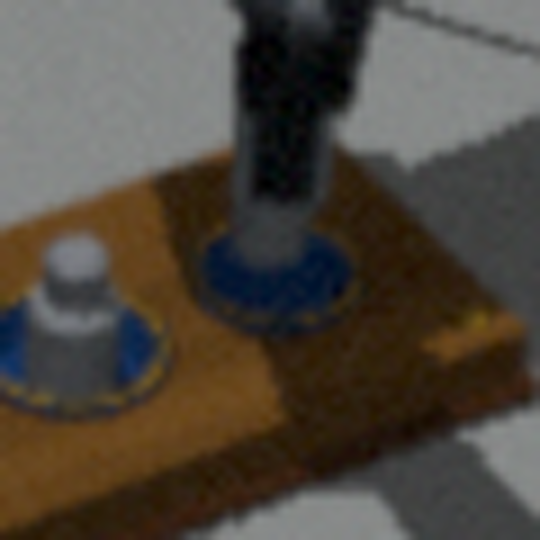

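Settled, the foot is about 1.5 mm left of the rim centre (272 against 278 px), which matches the computed correction. Applying it and lowering.

>>> send_rows(
  rows=[
    {"x": -0.011, "y": -0.003, "z": 0.01, "wx": 0, "wy": 0, "wz": 0, "hand": -1},
    {"x": 0, "y": 0, "z": 0.025, "wx": 0, "wy": 0, "wz": 0, "hand": -1},
    {"x": 0, "y": 0, "z": 0.025, "wx": 0, "wy": 0, "wz": 0, "hand": -1},
    {"x": 0, "y": 0, "z": 0.015, "wx": 0, "wy": 0, "wz": 0, "hand": -1},
    {"x": 0, "y": 0, "z": 0.01, "wx": 0, "wy": 0, "wz": 0, "hand": -1},
    {"x": 0, "y": 0, "z": 0.006, "wx": 0, "wy": 0, "wz": 0, "hand": -1},
    {"x": 0, "y": 0, "z": 0.005, "wx": 0, "wy": 0, "wz": 0, "hand": -1},
    {"x": 0, "y": 0, "z": 0, "wx": 0, "wy": 0, "wz": 0, "hand": -1},
    {"x": 0, "y": 0, "z": 0, "wx": 0, "wy": 0, "wz": 0, "hand": -1},
    {"x": 0, "y": 0, "z": 0, "wx": 0, "wy": 0, "wz": 0, "hand": -1},
  ],
)

```text
time: 28.98
tool_pos: [0.492, -0.2455, 0.0348]
tool_rot: [0.0, 0.978, 0.21, 0.0]
contact_force: [0.1, -0.9, -0.9]
gripper_width: 0.097
grasp_force: 59.0
```

>>> send_rows(
  rows=[
    {"x": 0, "y": 0, "z": 0.006, "wx": 0, "wy": 0, "wz": 0, "hand": -1},
    {"x": 0, "y": 0, "z": 0, "wx": 0, "wy": 0, "wz": 0, "hand": -1},
    {"x": 0, "y": 0, "z": 0.005, "wx": 0, "wy": 0, "wz": 0, "hand": -1},
    {"x": 0, "y": 0, "z": 0, "wx": 0, "wy": 0, "wz": 0, "hand": -1},
    {"x": 0, "y": 0, "z": 0.005, "wx": 0, "wy": 0, "wz": 0, "hand": -1},
    {"x": 0, "y": 0, "z": 0, "wx": 0, "wy": 0, "wz": 0, "hand": -1},
    {"x": 0, "y": 0, "z": 0, "wx": 0, "wy": 0, "wz": 0, "hand": -1},
    {"x": 0, "y": 0, "z": 0, "wx": 0, "wy": 0, "wz": 0, "hand": -1},
    {"x": 0, "y": 0, "z": 0, "wx": 0, "wy": 0, "wz": 0, "hand": -1},
    {"x": 0, "y": 0, "z": 0, "wx": 0, "wy": 0, "wz": 0, "hand": -1},
  ],
)

```text
time: 29.82
tool_pos: [0.4919, -0.2454, 0.0323]
tool_rot: [0.0, 0.978, 0.21, 0.0]
contact_force: [-0.9, -0.4, -0.7]
gripper_width: 0.094
grasp_force: 59.0
```

>>> send_rows(
  rows=[
    {"x": 0, "y": 0, "z": 0.003, "wx": 0, "wy": 0, "wz": 0, "hand": -1},
    {"x": 0, "y": 0, "z": 0, "wx": 0, "wy": 0, "wz": 0, "hand": -1},
    {"x": 0, "y": 0, "z": 0.003, "wx": 0, "wy": 0, "wz": 0, "hand": -1},
    {"x": 0, "y": 0, "z": 0, "wx": 0, "wy": 0, "wz": 0, "hand": -1},
    {"x": 0, "y": 0, "z": 0.002, "wx": 0, "wy": 0, "wz": 0, "hand": -1},
    {"x": 0, "y": 0, "z": 0, "wx": 0, "wy": 0, "wz": 0, "hand": -1},
    {"x": 0, "y": 0, "z": 0, "wx": 0, "wy": 0, "wz": 0, "hand": -1},
    {"x": 0, "y": 0, "z": 0, "wx": 0, "wy": 0, "wz": 0, "hand": -1},
    {"x": 0, "y": 0, "z": 0, "wx": 0, "wy": 0, "wz": 0, "hand": -1},
    {"x": 0, "y": 0, "z": 0, "wx": 0, "wy": 0, "wz": 0, "hand": -1},
  ],
)

```text
time: 30.65
tool_pos: [0.4921, -0.2456, 0.0316]
tool_rot: [0.0, 0.978, 0.21, 0.0]
contact_force: [-1.8, 0.8, 5.9]
gripper_width: 0.095
grasp_force: 60.1
```

Floor contact at the expected height. Releasing, rising and backing off to the side.

>>> send_rows(
  rows=[
    {"x": 0, "y": 0, "z": -0.003, "wx": 0, "wy": 0, "wz": 0, "hand": -1},
    {"x": 0, "y": 0, "z": 0, "wx": 0, "wy": 0, "wz": 0, "hand": -0.6},
    {"x": 0, "y": 0, "z": 0, "wx": 0, "wy": 0, "wz": 0, "hand": -0.4},
    {"x": 0, "y": 0, "z": 0, "wx": 0, "wy": 0, "wz": 0, "hand": -0.2},
    {"x": 0, "y": 0, "z": 0, "wx": 0, "wy": 0, "wz": 0, "hand": -0.2},
    {"x": 0, "y": 0, "z": -0.05, "wx": 0, "wy": 0, "wz": 0, "hand": -0.2},
    {"x": 0, "y": 0, "z": -0.1, "wx": 0, "wy": 0, "wz": 0, "hand": -0.2},
    {"x": 0, "y": 0, "z": -0.2, "wx": 0, "wy": 0, "wz": 0, "hand": -0.2},
    {"x": 0, "y": 0, "z": -0.25, "wx": 0, "wy": 0, "wz": 0, "hand": -0.2},
    {"x": 0, "y": 0, "z": -0.25, "wx": 0, "wy": 0, "wz": 0, "hand": -0.2},
  ],
)

```text
time: 31.48
tool_pos: [0.4911, -0.2449, 0.1599]
tool_rot: [-0.001, 0.978, 0.21, -0.001]
contact_force: [0.4, -0.2, -0.4]
gripper_width: 0.402
grasp_force: 0.0
```

>>> send_rows(
  rows=[
    {"x": -0.1, "y": 0.2, "z": -0.05, "wx": 0, "wy": 0, "wz": 0, "hand": -0.2},
    {"x": -0.1, "y": 0.2, "z": -0.05, "wx": 0, "wy": 0, "wz": 0, "hand": -0.2},
    {"x": -0.1, "y": 0.2, "z": -0.05, "wx": 0, "wy": 0, "wz": 0, "hand": -0.2},
    {"x": -0.1, "y": 0.2, "z": 0, "wx": 0, "wy": 0, "wz": 0, "hand": -0.2},
    {"x": -0.1, "y": 0.2, "z": 0, "wx": 0, "wy": 0, "wz": 0, "hand": -0.2},
    {"x": -0.1, "y": 0.2, "z": 0, "wx": 0, "wy": 0, "wz": 0, "hand": -0.2},
    {"x": -0.1, "y": 0.2, "z": 0, "wx": 0, "wy": 0, "wz": 0, "hand": -0.2},
    {"x": 0, "y": 0, "z": 0, "wx": 0, "wy": 0, "wz": 0, "hand": -0.2},
    {"x": 0, "y": 0, "z": 0, "wx": 0, "wy": 0, "wz": 0, "hand": -0.2},
    {"x": 0, "y": 0, "z": 0, "wx": 0, "wy": 0, "wz": 0, "hand": -0.2},
  ],
)

```text
time: 32.32
tool_pos: [0.4822, -0.4795, 0.1815]
tool_rot: [-0.0, 0.978, 0.21, 0.0]
contact_force: [-0.6, -0.5, -0.2]
gripper_width: 0.399
grasp_force: 0.0
```

Run:
```python
from plant import grab_frame
import cv2
s=grab_frame("scene")
cv2.imwrite("pics/end.png",cv2.resize(s[120:340,190:430],None,fx=2.7,fy=2.7,interpolation=cv2.INTER_CUBIC))
```

```text
(no output)
```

View pics/end.png

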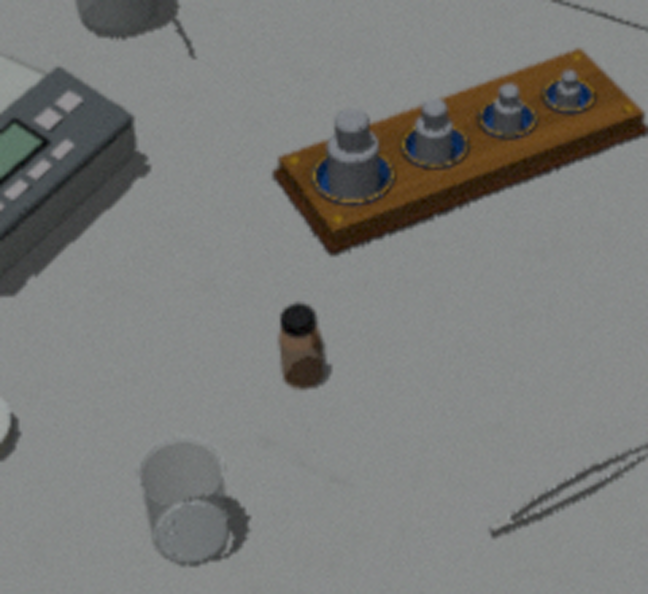

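All four weights stand upright in order in their wells (352,170), (434,140), (508,115) and (569,93). The beaker and the vial stand where they were.

```bash
python3 -c "
from plant import job_done
print(job_done())"
```

```text
the job is handed in; nothing more can be done
None
```

The job is handed in at about 32 s: the final picture shows all four weights upright in their wells in order of size, and the beaker and vial undisturbed.

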